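# Sort the packing-bench handful and stack the trays

### The job

Sort the four things strewn along the front edge of the bench right before the robot: lay the two wafer rolls lengthwise in the two grooves of the wider tray, one in each and centred along it, stand the date stamp upright in the middle of the oblong dish and lay the tally counter right side up in the middle of the round dish. Then, with both rolls in, set the narrower tray on the wider one, turned so that its cut-down end lies opposite to the wider tray's cut-down end and its lugs sit level in the shallow rim pockets instead of sinking into the deep slots onto the rolls. Leave the label roll and the tape roll where they are.

Things in the scene. Friction and masses are not known exactly. Their poses are not given: they have to be found in the camera images.
- wafer_a_mid (a point): middle of a pale rolled wafer, a rigid tube 130 mm long along its x axis and 36 to 38 mm across, 0.016 kg, lying on the bench (this point is on the tube's axis, 18 mm above the bench at the start). Grasp across the tube.
- wafer_b_mid (a point): middle of a second, equal wafer roll; described as wafer_a_mid. Either roll may go in either groove. (Other rolls lie farther off to the left and stay there.)
- date_stamp: self-inking date stamp in the row before the robot (a like one far left stays), dark open foot and rounded cap, 40 (x) x 56 (y) x 80 mm, 0.11 kg; origin under the middle of its foot, z up. The cap (40 mm along x, 56 mm along y, 54 to 80 mm up) does not move; grasp it across x there. The foot is 36 x 52 mm.
- counter: grey round hand tally counter lying flat, 54 (x) x 67 (y) x 26 mm over all, 0.07 kg; origin under the middle of that outline, z up. Grasp its drum: 44 mm in diameter, 25 mm high, centred at x -5, y -12 mm. A thumb lever stands out at its +x side (to x 27 mm, y -19 to -5), a thin finger loop at its +y side.
- oblong_dish: low white dish with a rectangular rim, 70 (x) x 86 (y) mm outside, 64 x 80 mm inside, floor 3 mm thick, rim 10 mm high; fixed to the bench; origin under its centre, z up. The date stamp belongs here, its 56 mm side along the dish's long side.
- round_dish: low round white dish, 106 mm in diameter outside, about 96 mm inside, floor 3 mm thick, rim 8 mm high; fixed; origin under its centre. The tally counter belongs here, any way round, its origin over the dish's centre.
- lower_tray: wider white tray, fixed; 172 x 172 mm, inside 160 x 160, floor 5, rim 64 high; origin under its centre. End wall at -x cut down to 26 mm. Grooves along x at y +-33 mm between 6 mm ribs 26 mm apart; a roll's axis there lies 23 mm up, its middle at x 0. Side rims (y +-80 to 86) have 28 mm wide openings: deep slots (bottom 32 mm up) at x -55, +20; shallow pockets (bottom 58 mm up) at x +55, -20
- upper_tray: narrower white tray, loose, 0.3 kg, 150 x 150 mm, walls 42 high; origin under its centre. End wall at -x cut down to 18 mm. Grasp the central square post, 24 x 24 mm, 62 high, across x or y. Lugs 18 mm long (x) stand out to y +-91 at x -55, +20, undersides 5 mm up. Turned 180 degrees, centred to 4 mm, they enter the pockets; its origin is then 53 mm above the wider tray's
- label_roll: bystander: white roll of labels 92 x 134 x 40 mm near the right end of the front edge; leave alone. Origin under its outline's middle.
- tape: bystander: brown tape roll, 90 mm in diameter, 48 mm high, at the front edge just left of the dishes; leave alone. Origin under its centre.
Mind the look-alikes: they are no part of the job. What is shaped like the part that bears wafer_b_mid but pink or turquoise is not meant.

How it is judged (in metres and radians):
On the way, in this order (a step that is already met when the one before it is completed fails the run):
1. both wafer rolls lie in the grooves of the wider tray, one in each (((x of wafer_a_mid in the frame of lower_tray between -0.013 and 0.013 m and y of wafer_a_mid in the frame of lower_tray between 0.023 and 0.043 m and z of wafer_a_mid in the frame of lower_tray between 0.018 and 0.034 m and angle between the x axis of each of wafer_a_mid, wafer_b_mid and the x axis of lower_tray, either way round below 0.15 rad and x of wafer_b_mid in the frame of lower_tray between -0.013 and 0.013 m and y of wafer_b_mid in the frame of lower_tray between -0.043 and -0.023 m and z of wafer_b_mid in the frame of lower_tray between 0.018 and 0.034 m) or (x of wafer_a_mid in the frame of lower_tray between -0.013 and 0.013 m and y of wafer_a_mid in the frame of lower_tray between -0.043 and -0.023 m and z of wafer_a_mid in the frame of lower_tray between 0.018 and 0.034 m and angle between the x axis of each of wafer_a_mid, wafer_b_mid and the x axis of lower_tray, either way round below 0.15 rad and x of wafer_b_mid in the frame of lower_tray between -0.013 and 0.013 m and y of wafer_b_mid in the frame of lower_tray between 0.023 and 0.043 m and z of wafer_b_mid in the frame of lower_tray between 0.018 and 0.034 m))), for 0.2 s.
2. the narrower tray sits turned on the wider one, lugs in the shallow pockets (z of upper_tray in the frame of lower_tray between 0.05 and 0.0565 m and horizontal distance between upper_tray and lower_tray below 0.01 m and angle between the x axis of upper_tray and the x axis of lower_tray, either way round below 0.1 rad and angle between upper_tray's own z axis and vertical below 0.04 rad), for 0.2 s.
At the end, for the whole second after the job is handed in: One roll per groove (13 mm lengthwise, 10 mm sideways, 0.15 rad); narrower tray turned, level, 50 to 56.5 mm above the wider tray's origin (10 mm, 0.1 rad); stamp upright on the oblong dish's floor (14 mm from centre), counter flat on the round dish's (15 mm); all at rest (all of step 2 and ((x of wafer_a_mid in the frame of lower_tray between -0.013 and 0.013 m and y of wafer_a_mid in the frame of lower_tray between 0.023 and 0.043 m and z of wafer_a_mid in the frame of lower_tray between 0.018 and 0.034 m and angle between the x axis of each of wafer_a_mid, wafer_b_mid and the x axis of lower_tray, either way round below 0.15 rad and x of wafer_b_mid in the frame of lower_tray between -0.013 and 0.013 m and y of wafer_b_mid in the frame of lower_tray between -0.043 and -0.023 m and z of wafer_b_mid in the frame of lower_tray between 0.018 and 0.034 m) or (x of wafer_a_mid in the frame of lower_tray between -0.013 and 0.013 m and y of wafer_a_mid in the frame of lower_tray between -0.043 and -0.023 m and z of wafer_a_mid in the frame of lower_tray between 0.018 and 0.034 m and angle between the x axis of each of wafer_a_mid, wafer_b_mid and the x axis of lower_tray, either way round below 0.15 rad and x of wafer_b_mid in the frame of lower_tray between -0.013 and 0.013 m and y of wafer_b_mid in the frame of lower_tray between 0.023 and 0.043 m and z of wafer_b_mid in the frame of lower_tray between 0.018 and 0.034 m)) and horizontal distance between date_stamp and oblong_dish below 0.014 m and z of date_stamp in the frame of oblong_dish between 0 and 0.007 m and angle between date_stamp's own z axis and vertical below 0.06 rad and horizontal distance between counter and round_dish below 0.015 m and z of counter in the frame of round_dish between 0 and 0.007 m and angle between counter's own z axis and vertical below 0.1 rad and linear speed of each of upper_tray, date_stamp, counter below 0.02 m/s); the robot touches nothing.
It fails at once if the label roll is moved by more than 20 mm (distance of label_roll from where it was at the start of the episode above 0.02 m).
It fails at once if the tape roll is moved by more than 20 mm (distance of tape from where it was at the start of the episode above 0.02 m).
It also fails if it takes over 134 s, if anything falls off the work surface, if the arm or the gripper's body presses on something with over 40 N, if the wrist force passes 120 N, or if a joint passes its speed limit or range.

### The arm

A 7-joint arm with a two-finger parallel gripper is mounted at the origin on a cart in front of the work surface, level with it; the furniture and walls round the work are solid. World frame = base frame: x ahead of the robot, y to its left, z up, the work surface at z = 0. Lengths are in mm, angles in rad, forces in N, time in s.
With the tool pointing down it reaches from about 400 to 850 mm from the base axis. Payload 6.9 kg.
Tool frame: the origin (TCP) lies on the centre line of the jaws, within the pads' length; the fingertips stand 11 mm ahead of it and the grasp point (between the pads) lies 8 mm behind it; z points along the fingers, y is the line along which they close (so a half turn about z gives the same grasp; the last joint's range is limited). The gripper opens to 85 mm and grips with 20 to 120 N. Pads are 22 mm wide; open, the fingers measure 114 mm over their backs; the gripper's body (76 mm by 85 mm) begins 54 mm behind the grasp point. The pads swing forward as they close: fully open they stand 13 mm farther back than shut.
Start: joints at [1.282, 0.507, -0.238, 1.5, 0.126, 1.149, -0.155], TCP at [240.36, -576.922, 242.275] pointing down, gripper open.
Joint ranges: [-3.08, 3.08], [-0.24, 2.05], [-1.43, 1.35], [0, 2.5], [-1.52, 4.66], [0.17, 1.96], [-2.89, 2.89]. Speed limits (rad/s): [2.39, 2.39, 3.14, 3.14, 3.14, 3.14, 3.14].

### API

Orientations are given as a rotation vector (axis times angle).
In Python, from workcell import ctrl, get_image, get_calibration, ticket gives the robot as it stands.
- The arm moves only by the tool arm_command, never from a script. Its argument "moves" is one flat list of numbers, 7 for each row, row after row: the shift along the tool's x, y, z in parts of the range, where 1.0 means 0.5 m, then the turn, a rotation vector about the tool's x, y, z in normalised numbers (1 is 180 degrees), then the finger opening in m, from 0 to 0.0854. A call has 1 to 8 rows; each row is the pose to reach, as a shift and turn from the pose commanded when the call began, along the tool's axes at that moment; what a row does not reach only later rows make up. A row lasts 1/12 s, in which the tool goes at most 41.7 mm and 7.16 degrees, less where a joint would pass 70% of its speed; a pose out of reach is approached as far as the arm can. Shift and turn numbers lie between -1 and 1, and a call with a number outside is refused. A call with a gripper value outside its range is refused whole. The fingers move at their own pace and stop on an object; the grip force is fixed at half the most. Time passes only in rows, so rows that repeat a pose let the fingers close. It gives the time, the measured TCP pose, the force, the opening and the grip force at its end, in the units of the state.
- ctrl.sense(): the state, without advancing time (a new reading comes with each control period).
- get_image(name): name is "scene" or "top"; returns the picture (384x512x3 uint8, red, green, blue); there is no depth.
- get_calibration(name): a dict with "camera_matrix" (3x3 intrinsics, pixels), "pose" (4x4, takes a point from camera to world coordinates). Camera axes: x right, y up, looking along -z (the intrinsics and any distortion apply to the point x, -y, -z); pixel columns grow to the right and rows downward; lengths in mm; the calibration is good to about 2 mm. A picture is of the moment at which its call begins. get_calibration takes no time and is no camera call.
- ticket.job_done(): hands the job in; it is judged then, once.
The state is a dict: "t": time; "q": joint angles; "qvel": joint speeds; "joint_torque": joint torques, N m; "eef_pos": TCP position; "ee_rot": TCP orientation; "wrist_force": force on the tool from outside, world axes, zero at the start; "wrist_torque": the same for the moment, N m; "finger_gap": finger opening in mm; "gripper_force": force on a finger pad.
Only numpy, scipy, OpenCV 4.12 (cv2) and the standard library are available. Lean on these libraries where they do the work, as an engineer would, in place of code of your own. Each camera call takes 0.05 s, during which the arm holds its last target. There are 200 camera calls.

## Working session

There is one attempt and no reset: what is moved stays moved. The work goes in short steps, Python scripts to look and compute and a tool call to move; the robot and the scene stay as the last step left them, time stands still between calls to the robot, and variables do not carry over. Pictures are saved under pics/ and viewed, at most 17 in all, crops included, and the job is handed in when it is done.

Besides the shell and the picture viewer there is one more tool, called after "Call:" in YAML: its name, and indented under it one key for each argument. arm_command: Moves the arm, as the interface text tells. Its arguments: {"type":"object","properties":{"moves":{"type":"array","items":{"type":"number"}}},"required":["moves"]}

```bash
ls; mkdir -p pics
python3 - <<'E'
from workcell import ctrl,get_image,get_calibration
import cv2,numpy as np
for n in("scene","top"):
    im=get_image(n); cv2.imwrite(f"pics/{n}0.png",im[:,:,::-1]); 
    cv2.imwrite(f"pics/{n}0b.png",cv2.resize(im[:,:,::-1],(800,600),interpolation=cv2.INTER_CUBIC))
    c=get_calibration(n); print(n,{k:np.round(v,3).tolist() if not isinstance(v,str) else v for k,v in c.items()})
s=ctrl.sense(); print(s)
E
```

```text
pics
scene {'camera_matrix': [[379.846, 0.0, 253.118], [0.0, 379.846, 191.45], [0.0, 0.0, 1.0]], 'pose': [[0.749, 0.347, -0.565, -295.016], [-0.663, 0.385, -0.642, -785.642], [-0.006, 0.855, 0.518, 749.392], [0.0, 0.0, 0.0, 1.0]]}
top {'camera_matrix': [[393.458, 0.0, 257.867], [0.0, 393.458, 192.548], [0.0, 0.0, 1.0]], 'pose': [[-0.014, 0.985, -0.169, 239.552], [-1.0, -0.015, -0.007, 110.483], [-0.009, 0.169, 0.986, 1442.255], [0.0, 0.0, 0.0, 1.0]]}
{'t': 0.1, 'q': array([ 1.28148537,  0.5082517 , -0.23751303,  1.50099767,  0.12570482,
        1.14890297, -0.15482889]), 'qvel': array([-0.00095779, -0.00194194,  0.00021114, -0.0031736 ,  0.0004201 ,
       -0.00123296,  0.00012087]), 'joint_torque': array([-5.05493110e-03, -6.21833539e+01, -2.19494529e+00, -2.50206774e+01,
        1.24420255e-02,  7.79812981e-03,  2.05916206e-05]), 'eef_pos': array([ 240.15834946, -576.56694989,  241.5293788 ]), 'ee_rot': array([-3.07908599e+00, -6.15792346e-01,  5.44803860e-04]), 'wrist_force': array([-1.24112465,  0.10678809, -0.45585493]), 'wrist_torque': array([-0.02146039, -0.01011585,  0.09050198]), 'gripper_force': 0.0, 'finger_gap': 85.65423141001442}
```

View pics/top0b.png

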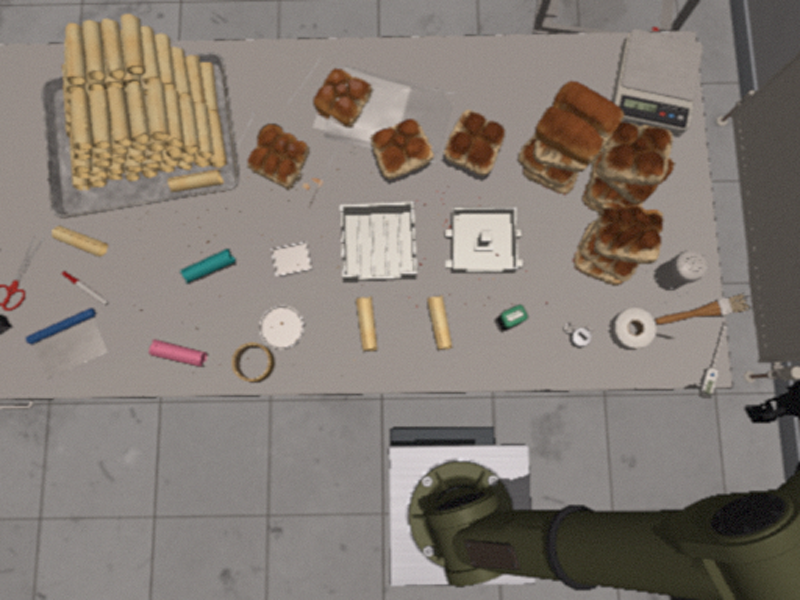

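View pics/scene0b.png

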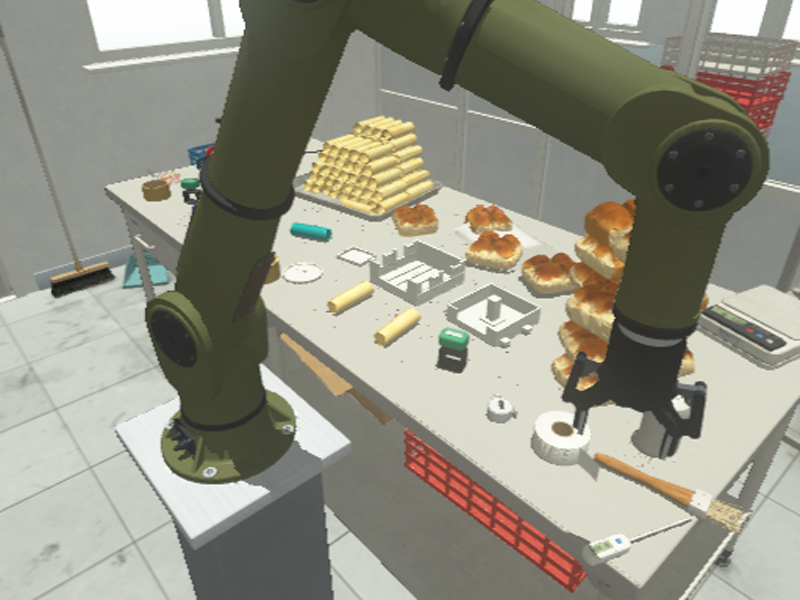

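The top view shows the wafers at about (367,323) and (440,322), the stamp at (512,317), the counter at (580,337), and the trays at (378,241) and (484,240). The dishes are at (291,258) and (282,327). The scene view agrees. Next I'll enlarge the working area.

```bash
cat > h.py <<'E'
import numpy as np,cv2
from workcell import ctrl,get_image,get_calibration
from scipy.spatial.transform import Rotation as R
def ray(n,uv,z):
    c=get_calibration(n);K=c["camera_matrix"];P=np.array(c["pose"])
    uv=np.atleast_2d(uv).astype(float)
    d=np.c_[(uv[:,0]-K[0][2])/K[0][0],-(uv[:,1]-K[1][2])/K[1][1],-np.ones(len(uv))]@P[:3,:3].T
    o=P[:3,3]; return o+d*((z-o[2])/d[:,2])[:,None]
def proj(n,X):
    c=get_calibration(n);K=c["camera_matrix"];P=np.array(c["pose"])
    p=(np.atleast_2d(X)-P[:3,3])@P[:3,:3]
    return np.c_[K[0][2]+K[0][0]*p[:,0]/-p[:,2],K[1][2]-K[1][1]*p[:,1]/-p[:,2]]
E
python3 - <<'E'
from h import *
a=cv2.imread("pics/top0.png"); b=cv2.imread("pics/scene0.png")
cv2.imwrite("pics/c1.png",cv2.resize(a[125:225,210:345],None,fx=5.9,fy=5.9,interpolation=cv2.INTER_CUBIC))
cv2.imwrite("pics/c2.png",cv2.resize(b[145:295,170:370],None,fx=4,fy=4,interpolation=cv2.INTER_CUBIC))
E
```

```text
(no output)
```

View pics/c1.png

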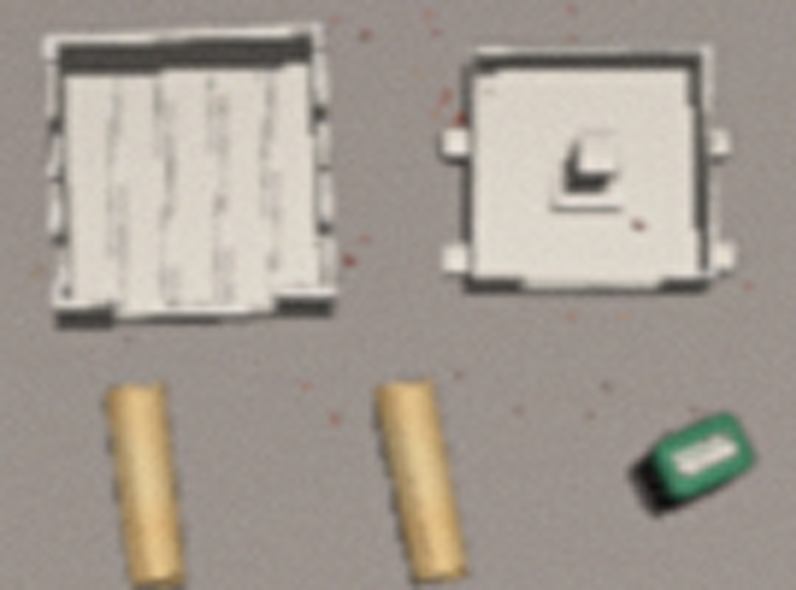

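View pics/c2.png

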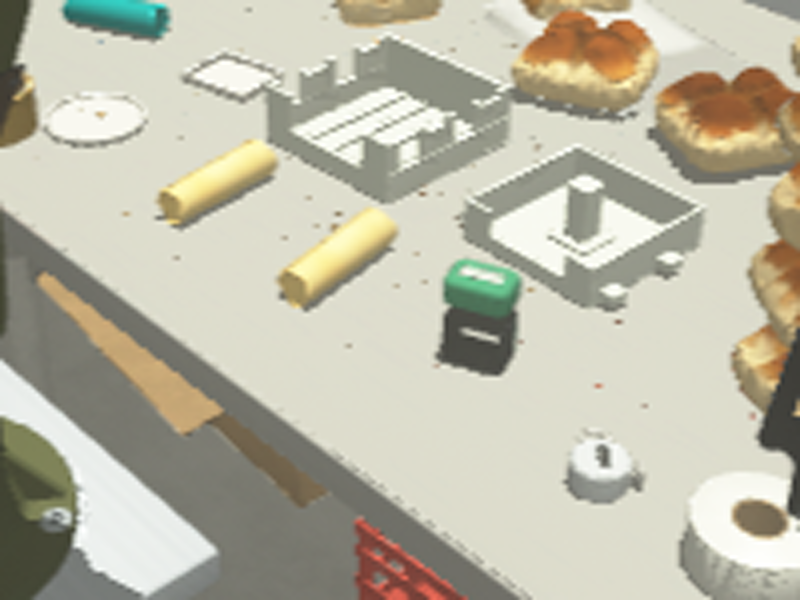

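Both trays have their cut-down end toward the robot. In crop c1 the lower rim corners are about (45,36), (325,25), (335,292) and (55,300), and the post top is at (597,155). Next I'll measure with masks.

```bash
cat > m.py <<'E'
from h import *
def comps(im,mask,lo=20,roi=(0,0,512,384)):
    m=np.zeros(mask.shape,np.uint8);x0,y0,x1,y1=roi;m[y0:y1,x0:x1]=mask[y0:y1,x0:x1]
    cs,_=cv2.findContours(m,cv2.RETR_EXTERNAL,cv2.CHAIN_APPROX_NONE)
    return [c for c in cs if cv2.contourArea(c)>lo]
def box(n,c,z):
    r=cv2.minAreaRect(np.vstack([c[:,0]])); p=ray(n,cv2.boxPoints(r),z)[:,:2]
    e1,e2=p[1]-p[0],p[2]-p[1]
    L=e1 if np.linalg.norm(e1)>np.linalg.norm(e2) else e2
    ang=np.degrees(np.arctan2(L[1],L[0])); ang=(ang+90)%180-90
    return np.round(p.mean(0),1),np.round([np.linalg.norm(e1),np.linalg.norm(e2)],1),round(ang,1),p.round(1).tolist()
E
python3 - <<'E'
from m import *
im=cv2.imread("pics/top0.png"); S=3
big=cv2.resize(im,None,fx=S,fy=S,interpolation=cv2.INTER_CUBIC); hsv=cv2.cvtColor(big,cv2.COLOR_BGR2HSV)
def down(c): return (c.astype(np.float32)+.5)/S-.5
def run(name,mask,roi,z,lo=50):
    for c in comps(big,mask.astype(np.uint8)*255,lo*S*S/10,tuple(S*v for v in roi)):
        print(name,box("top",down(c),z),"n",cv2.contourArea(c)/9)
h,s,v=cv2.split(hsv)
run("wafer",(h>12)&(h<35)&(s>70)&(v>120),(215,180,300,235),18)
run("stamp",(h>60)&(h<95)&(s>90),(310,180,345,220),76)
w=(v>190)&(s<60)
run("lower",w,(212,125,270,185),64)
run("upper",w,(280,125,338,180),42)
run("oblong",w,(165,145,205,185),10)
run("round",w,(160,190,202,230),8)
run("counter",w,(355,200,385,230),25)
g=im[:, :].astype(int)
print(im[200:230,360:380].max(2)[::2])
cv2.imwrite("pics/c3.png",np.hstack([cv2.resize(im[195:230,350:385],(390,390),interpolation=cv2.INTER_CUBIC),cv2.resize(im[150:185,165:200],(390,390),interpolation=cv2.INTER_CUBIC)]))
E
```

```text
wafer (array([432.3, 207. ]), array([ 37., 128.]), np.float64(6.4), [[493.9, 232.6], [497.8, 195.8], [370.6, 181.6], [366.8, 217.9]]) n 313.1111111111111
wafer (array([432.7,  36.1]), array([ 36.8, 126.8]), np.float64(9.8), [[491.7, 65.1], [498.5, 28.9], [373.5, 7.4], [366.9, 43.1]]) n 313.94444444444446
stamp (array([ 435.7, -125.6]), array([57.6, 36. ]), np.float64(-65.8), [[440.5, -92.4], [464.1, -144.9], [430.8, -158.6], [407.4, -106.3]]) n 147.0
lower (array([607. , 177.1]), array([172.8, 152.3]), np.float64(-88.1), [[680.2, 266.5], [686.0, 93.8], [533.8, 89.2], [528.1, 258.8]]) n 1607.3333333333333
lower (array([706.6, 232.3]), array([68.3, 12.6]), np.float64(-80.9), [[707.3, 267.0], [718.2, 199.6], [705.8, 197.6], [695.0, 264.9]]) n 13.055555555555555
lower (array([710. , 148.4]), array([71.9,  5.1]), np.float64(89.0), [[713.1, 184.4], [711.9, 112.4], [706.9, 112.5], [708.1, 184.4]]) n 11.88888888888889
upper (array([568.1,  13.7]), array([12.2, 15. ]), np.float64(-1.5), [[575.7, 19.6], [575.5, 7.4], [560.5, 7.8], [560.7, 19.9]]) n 11.61111111111111
upper (array([ 568. , -151.
[... 1629 characters left out ...]
 180 162
  150 150]
 [158 156 154 136 100  68 114 195 223 202 154  98  78 114 168 197 202 181
  163 157]
 [155 155 161 151 113  79 128 203 230 226 227 208 159 101  80 121 168 180
  164 155]
 [155 156 154 154 121  83 103 169 216 229 224 223 219 206 197 199 195 175
  156 155]
 [156 154 157 154 154 118  79  73 115 159 196 206 203 198 197 176 151 151
  158 156]
 [157 155 155 158 158 156 149 143 136 107  92  95 124 140 149 152 156 156
  158 158]
 [155 155 158 155 153 155 157 159 158 158 158 159 156 154 157 157 156 161
  158 155]
 [154 155 157 156 154 159 158 156 158 156 154 159 156 155 157 155 159 155
  158 157]
 [155 156 152 159 155 159 155 156 155 154 158 158 160 156 158 157 156 156
  160 158]]
```

View pics/c3.png

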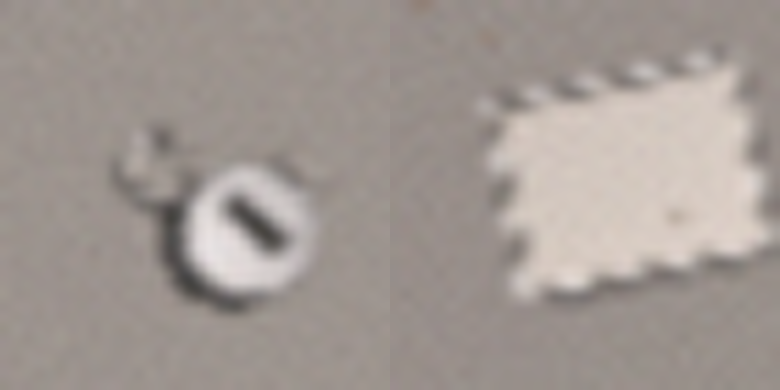

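The counter drum's top is at crop (250,232), its loop is up-left at (148,165) and its lever is up-right at (305,170). That puts the counter's yaw near -37°. The oblong dish is tilted by about 10°.

Run:
```python
from m import *
f=lambda pts,z,n="top":ray(n,np.array([[210+(u+.5)/5.9-.5,125+(v+.5)/5.9-.5] for u,v in pts]),z)[:,:2].round(1)
L=f([(45,36),(325,25),(335,292),(55,300)],64);print("lower",L.tolist(),L.mean(0),np.degrees(np.arctan2(*(L[0]+L[1]-L[2]-L[3])[::-1])))
U=f([(463,52),(712,47),(710,280),(467,280)],42);print("upper",U.tolist(),U.mean(0),np.degrees(np.arctan2(*(U[0]+U[1]-U[2]-U[3])[::-1])))
print("post",f([(597,155)],62)); print("lugs@14",f([(455,143),(720,143),(455,258),(722,258)],14).tolist())
g=lambda pts,z:ray("top",np.array([[350+(u+.5)/390*35-.5,195+(v+.5)/390*35-.5] for u,v in pts]),z)[:,:2].round(1)
print("drum",g([(250,232)],25),"loop",g([(148,165)],8),"lever",g([(305,170)],15))
print("oblong",ray("top",np.array([[165+(u+.5)/390*35-.5,150+(v+.5)/390*35-.5] for u,v in[(485-390,105),(735-390,62),(775-390,240),(525-390,290)]]),8)[:,:2].round(1).tolist())
# scene checks (c2 crop: x4, offset 170,145)
k=lambda pts,z:ray("scene",np.array([[170+(u+.5)/4-.5,145+(v+.5)/4-.5] for u,v in pts]),z)[:,:2].round(1)
print("S post",k([(585,183)],62),"lower corners",k([(388,38),(270,88),(388,172),(511,95)],64).tolist())
print("S waf",k([(217,182),(338,255)],18).tolist(),"stamp top",k([(485,273)],80),"drum",k([(602,452)],25),"round",k([(95,119)],6),"obl",k([(234,76)],6))
```

```text
lower [[708.1, 265.3], [712.3, 91.7], [543.0, 88.4], [540.7, 258.6]] [626.025 176.   ] 1.7011862700306546
upper [[700.7, 5.1], [701.4, -151.1], [551.8, -143.2], [554.1, 6.5]] [627.    -70.675] -1.798365143142425
post [[626.9 -73.8]]
lugs@14 [[649.7, 9.7], [647.0, -158.6], [574.7, 11.6], [572.1, -156.4]]
drum [[ 393.2 -290.7]] loop [[ 417.7 -263.4]] lever [[ 414.4 -312.7]]
oblong [[618.9, 437.3], [632.5, 353.0], [570.7, 338.8], [554.8, 422.4]]
S post [[622.6 -75. ]] lower corners [[692.5, 250.9], [530.0, 246.3], [505.1, 51.8], [693.5, 78.6]]
S waf [[427.5, 201.7], [430.1, 34.3]] stamp top [[ 436.8 -130.5]] drum [[ 395.2 -288.5]] round [[423.4 400.6]] obl [[588.8 381.2]]
```

Two views agree to within about 5 mm, and the sizes match. Next is a helper that turns a target into tool-frame shifts. The counter goes first.

```bash
cat > go.py <<'E'
import sys
from h import *
s=ctrl.sense(); v=list(map(float,sys.argv[1:]))
p=np.array(s["eef_pos"]);Rm=R.from_rotvec(s["ee_rot"])
x=Rm.as_matrix()[:,0]; print("t",round(s["t"],2),"p",p.round(1),"alpha",np.degrees(np.arctan2(x[1],x[0])).round(1),"q",np.round(s["q"],2),"gap",round(s["finger_gap"],1),"F",np.round(s["wrist_force"],1),"gf",round(s["gripper_force"],1))
for i in range(0,len(v),4):
    a=np.radians(v[i+3]);T=R.from_matrix([[np.cos(a),np.sin(a),0],[np.sin(a),-np.cos(a),0],[0,0,-1]])
    print("shift",(Rm.inv().apply(np.array(v[i:i+3])-p)/1000).round(4),"turn",np.degrees((Rm.inv()*T).as_rotvec()).round(2))
    p=np.array(v[i:i+3]);Rm=T
E
python3 go.py 393.5 -290 110 3 393.5 -290 15 3
```

```text
t 0.1 p [ 240.2 -576.6  241.5] alpha 22.6 q [ 1.28  0.51 -0.24  1.5   0.13  1.15 -0.15] gap 85.7 F [-1.2  0.1 -0.5] gf 0.0
shift [ 0.2518 -0.2053  0.1318] turn [-0.09  0.02 19.62]
shift [0.    0.    0.095] turn [0. 0. 0.]
```

Units first: shifts go in shares of 0.5 m and turns go in shares of 180 degrees. So 0.252 m / 0.5 = 0.504, -0.205 m / 0.5 = -0.41, 19.6 degrees / 180 = 0.1089.

Call:
arm_command:
  moves: [0.252,-0.206,0.08,0,0,0.0556,0.085,0.504,-0.41,0.264,0,0,0.1089,0.085,0.504,-0.41,0.264,0,0,0.1089,0.085,0.504,-0.41,0.264,0,0,0.1089,0.085,0.504,-0.41,0.264,0,0,0.1089,0.085,0.504,-0.41,0.264,0,0,0.1089,0.085,0.504,-0.41,0.264,0,0,0.1089,0.085,0.504,-0.41,0.264,0,0,0.1089,0.085]

```text
t: 0.77
eef_pos: [386.7, -303.5, 116.6]
ee_rot: [-3.14, -0.082, -0.0]
wrist_force: [0.2, -1.1, 0.1]
finger_gap: 84.8
gripper_force: 0.0
```

```bash
python3 go.py 393.5 -290 15 3
python3 - <<'E'
from h import *
im=get_image("scene");cv2.imwrite("pics/s1.png",cv2.resize(im[200:380,220:440,::-1],None,fx=3,fy=3,interpolation=cv2.INTER_CUBIC))
E
```

```text
t 0.77 p [ 386.7 -303.5  116.6] alpha 3.0 q [ 0.74  0.46 -0.17  2.01  0.12  0.68 -1.03] gap 84.8 F [ 0.2 -1.1  0.1] gf 0.0
shift [ 0.0075 -0.0131  0.1016] turn [-0. -0. -0.]
```

To row units: 0.07 m / 0.5 = 0.14, 0.0075 m / 0.5 = 0.015.

Call:
arm_command:
  moves: [0.015,-0.026,0.08,0,0,0,0.085,0.015,-0.026,0.14,0,0,0,0.085,0.015,-0.026,0.14,0,0,0,0.085]

```text
t: 1.07
eef_pos: [391.3, -289.1, 43.0]
ee_rot: [-3.135, -0.087, 0.01]
wrist_force: [-0.4, 0.5, -0.5]
finger_gap: 84.9
gripper_force: 0.0
```

```bash
python3 - <<'E'
from h import *
im=get_image("scene");cv2.imwrite("pics/s1.png",cv2.resize(im[200:380,220:440,::-1],None,fx=3,fy=3,interpolation=cv2.INTER_CUBIC))
E
python3 go.py 393.5 -290 15 3
```

```text
t 1.12 p [ 391.6 -290.5   45.3] alpha 3.1 q [ 0.68  0.57 -0.14  2.09  0.16  0.5  -1.09] gap 85.1 F [-0.3 -0.2 -0.3] gf 0.0
shift [ 0.0021 -0.0002  0.0302] turn [-0.22  0.29  0.09]
```

View pics/s1.png

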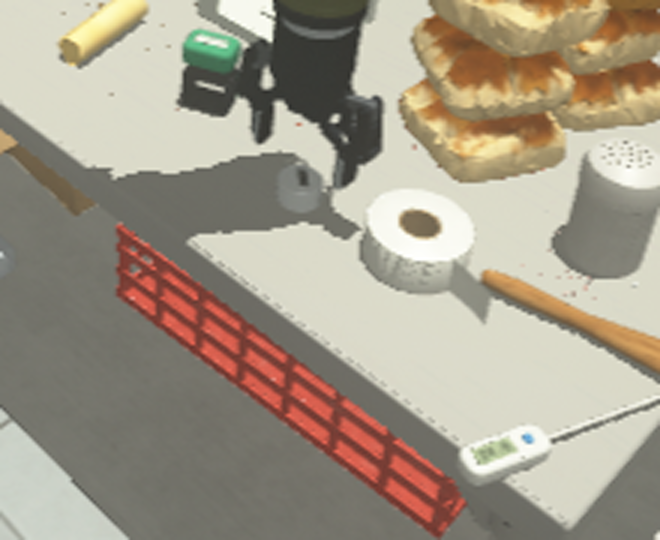

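The fingers straddle the drum, which is at (300,188) in this crop. I'll descend, close and lift.

To row units: 0.03 m / 0.5 = 0.06, 0.002 m / 0.5 = 0.004.

Call:
arm_command:
  moves: [0.004,0,0.06,0,0,0,0.085,0.004,0,0.06,0,0,0,0.085,0.004,0,0.06,0,0,0,0.02,0.004,0,0.06,0,0,0,0.02,0.004,0,0.06,0,0,0,0.02,0.004,0,0.06,0,0,0,0.02,0.004,0,0.06,0,0,0,0.02,0.004,0,0.06,0,0,0,0.02]

```text
t: 1.78
eef_pos: [395.6, -292.5, 19.4]
ee_rot: [3.139, 0.082, 0.003]
wrist_force: [-2.3, 0.9, 12.8]
finger_gap: 42.0
gripper_force: 59.1
```

```bash
python3 go.py 393.5 -290 200 3
```

```text
t 1.78 p [ 395.6 -292.5   19.4] alpha 3.0 q [ 0.67  0.62 -0.12  2.1   0.17  0.43 -1.11] gap 42.0 F [-2.3  0.9 12.8] gf 59.1
shift [-0.0016 -0.0022 -0.1806] turn [ 0.12 -0.11 -0.01]
```

To row units: -0.13 m / 0.5 = -0.26, -0.08 m / 0.5 = -0.16.

Call:
arm_command:
  moves: [-0.0032,-0.004,-0.16,0,0,0,0.02,-0.0032,-0.004,-0.16,0,0,0,0.02,0.056,-0.14,-0.26,0,0,0,0.02,0.056,-0.14,-0.26,0,0,0,0.02,0.056,-0.14,-0.26,0,0,0,0.02]

```text
t: 2.2
eef_pos: [423.2, -215.8, 152.2]
ee_rot: [3.139, 0.091, 0.012]
wrist_force: [0.2, 0.0, -1.3]
finger_gap: 41.7
gripper_force: 61.4
```

```bash
python3 go.py 480 0 160 20  424 396 160 60 424 396 24 60
```

```text
t 2.2 p [ 423.2 -215.8  152.2] alpha 3.3 q [ 0.56  0.38 -0.19  2.02  0.1   0.74 -1.2 ] gap 41.7 F [ 0.2  0.  -1.3] gf 61.4
shift [ 0.0693 -0.2122 -0.0075] turn [  0.12  -0.44 -16.69]
shift [ 0.0828 -0.3913  0.    ] turn [  0.   0. -40.]
shift [0.    0.    0.136] turn [0. 0. 0.]
```

To row units: -0.212 m / 0.5 = -0.424, 0.069 m / 0.5 = 0.138, -16.7 degrees / 180 = -0.0928.

Call:
arm_command:
  moves: [0.138,-0.424,-0.016,0,0,-0.0928,0.02,0.138,-0.424,-0.016,0,0,-0.0928,0.02,0.138,-0.424,-0.016,0,0,-0.0928,0.02,0.138,-0.424,-0.016,0,0,-0.0928,0.02,0.138,-0.424,-0.016,0,0,-0.0928,0.02,0.138,-0.424,-0.016,0,0,-0.0928,0.02]

```text
t: 2.7
eef_pos: [478.5, 1.5, 156.8]
ee_rot: [-3.091, -0.548, -0.006]
wrist_force: [0.2, -0.4, -0.2]
finger_gap: 41.7
gripper_force: 61.4
```

To row units: -0.391 m / 0.5 = -0.782, 0.083 m / 0.5 = 0.166, -40 degrees / 180 = -0.2222.

Call:
arm_command:
  moves: [0.166,-0.782,0,0,0,-0.2222,0.02,0.166,-0.782,0,0,0,-0.2222,0.02,0.166,-0.782,0,0,0,-0.2222,0.02,0.166,-0.782,0,0,0,-0.2222,0.02,0.166,-0.782,0,0,0,-0.2222,0.02,0.166,-0.782,0,0,0,-0.2222,0.02,0.166,-0.782,0,0,0,-0.2222,0.02,0.166,-0.782,0,0,0,-0.2222,0.02]

```text
t: 3.37
eef_pos: [431.9, 326.8, 156.3]
ee_rot: [2.724, 1.564, 0.002]
wrist_force: [1.3, -1.0, -0.9]
finger_gap: 42.0
gripper_force: 61.4
```

```bash
python3 go.py 424 396 60 60  424 396 24 60
```

```text
t 3.37 p [431.9 326.8 156.3] alpha 59.7 q [-0.36  0.5  -0.5   1.84  0.3   0.88 -1.53] gap 42.0 F [ 1.3 -1.  -0.9] gf 61.4
shift [ 0.0557 -0.0418  0.0963] turn [ 0.06 -0.04 -0.28]
shift [0.    0.    0.036] turn [0. 0. 0.]
```

To row units: 0.096 m / 0.5 = 0.192, 0.0557 m / 0.5 = 0.1114.

Call:
arm_command:
  moves: [0.1114,-0.084,0,0,0,0,0.02,0.1114,-0.084,0,0,0,0,0.02,0.1114,-0.084,0.08,0,0,0,0.02,0.1114,-0.084,0.192,0,0,0,0.02,0.1114,-0.084,0.192,0,0,0,0.02,0.1114,-0.084,0.192,0,0,0,0.02]

```text
t: 3.87
eef_pos: [422.5, 392.4, 56.2]
ee_rot: [2.722, 1.564, -0.01]
wrist_force: [0.2, -1.0, -0.5]
finger_gap: 41.6
gripper_force: 61.5
```

```bash
python3 - <<'E'
from h import *
im=get_image("top");cv2.imwrite("pics/s2.png",cv2.resize(im[140:250,130:260,::-1],None,fx=5,fy=5,interpolation=cv2.INTER_CUBIC))
E
python3 go.py 424 396 24 60
```

```text
t 3.92 p [423.5 393.6  58.5] alpha 59.7 q [-0.52  0.67 -0.43  1.84  0.4   0.72 -1.7 ] gap 41.9 F [-0.1 -0.  -0.2] gf 61.5
shift [ 0.0024 -0.0007  0.0345] turn [-0.03  0.18 -0.26]
```

View pics/s2.png

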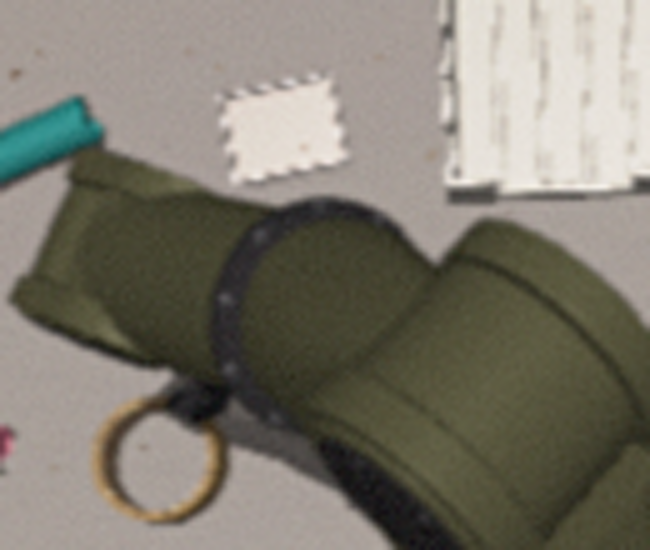

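Call:
arm_command:
  moves: [0.0048,-0.002,0.04,0,0,0,0.02,0.0048,-0.002,0.068,0,0,0,0.02,0.0048,-0.002,0.07,0,0,0,0.02,0.0048,-0.002,0.07,0,0,0,0.02]

```text
t: 4.25
eef_pos: [425.1, 397.4, 25.8]
ee_rot: [-2.725, -1.564, -0.002]
wrist_force: [0.1, -0.1, -0.2]
finger_gap: 41.6
gripper_force: 61.5
```

```bash
python3 go.py 424 396 23 60 424 396 180 60
```

```text
t 4.25 p [425.1 397.4  25.8] alpha 59.7 q [-0.55  0.71 -0.4   1.86  0.43  0.66 -1.73] gap 41.6 F [ 0.1 -0.1 -0.2] gf 61.5
shift [-0.0018 -0.0002  0.0028] turn [ 0.03 -0.07 -0.3 ]
shift [ 0.     0.    -0.157] turn [0. 0. 0.]
```

To row units: -0.1 m / 0.5 = -0.2, 0.002 m / 0.5 = 0.004.

Call:
arm_command:
  moves: [-0.002,0,0.004,0,0,0,0.02,-0.002,0,0.006,0,0,0,0.02,-0.002,0,0.006,0,0,0,0.058,-0.002,0,0.006,0,0,0,0.058,-0.002,0,0.006,0,0,0,0.058,-0.002,0,-0.04,0,0,0,0.058,-0.002,0,-0.12,0,0,0,0.058,-0.002,0,-0.2,0,0,0,0.085]

```text
t: 4.92
eef_pos: [423.1, 395.7, 124.6]
ee_rot: [2.724, 1.565, -0.005]
wrist_force: [0.2, 0.2, -0.0]
finger_gap: 68.4
gripper_force: 0.0
```

```bash
python3 go.py 480 150 180 100  436 -128 130 114 436 -128 70 114
```

```text
t 4.92 p [423.1 395.7 124.6] alpha 59.7 q [-0.49  0.59 -0.48  1.77  0.34  0.87 -1.65] gap 68.4 F [ 0.2  0.2 -0. ] gf 0.0
shift [-0.1837  0.1728 -0.055 ] turn [ -0.13   0.14 -40.25]
shift [-0.2661 -0.0916  0.05  ] turn [  0.   0. -14.]
shift [0.   0.   0.06] turn [0. 0. 0.]
```

To row units: -0.184 m / 0.5 = -0.368, -0.055 m / 0.5 = -0.11, -40 degrees / 180 = -0.2222.

Call:
arm_command:
  moves: [-0.368,0.346,-0.11,0,0,-0.2222,0.085,-0.368,0.346,-0.11,0,0,-0.2222,0.085,-0.368,0.346,-0.11,0,0,-0.2222,0.085,-0.368,0.346,-0.11,0,0,-0.2222,0.085,-0.368,0.346,-0.11,0,0,-0.2222,0.085,-0.368,0.346,-0.11,0,0,-0.2222,0.085,-0.368,0.346,-0.11,0,0,-0.2222,0.085]

```text
t: 5.5
eef_pos: [482.6, 142.2, 179.9]
ee_rot: [2.028, 2.395, -0.004]
wrist_force: [0.7, -0.8, -0.4]
finger_gap: 85.0
gripper_force: 0.0
```

To row units: -0.266 m / 0.5 = -0.532, -0.092 m / 0.5 = -0.184, -14 degrees / 180 = -0.0778.

Call:
arm_command:
  moves: [-0.532,-0.184,0.1,0,0,-0.0778,0.085,-0.532,-0.184,0.1,0,0,-0.0778,0.085,-0.532,-0.184,0.1,0,0,-0.0778,0.085,-0.532,-0.184,0.1,0,0,-0.0778,0.085,-0.532,-0.184,0.1,0,0,-0.0778,0.085,-0.532,-0.184,0.1,0,0,-0.0778,0.085,-0.532,-0.184,0.1,0,0,-0.0778,0.085,-0.532,-0.184,0.1,0,0,-0.0778,0.085]

```text
t: 6.17
eef_pos: [432.0, -135.2, 127.7]
ee_rot: [-1.73, -2.619, 0.008]
wrist_force: [0.2, -0.6, 0.1]
finger_gap: 84.8
gripper_force: 0.0
```

```bash
python3 - <<'E'
from m import *
im=get_image("top"); cv2.imwrite("pics/t3.png",im[:,:,::-1]);im2=get_image("scene")
b=np.hstack([cv2.resize(im[170:235,150:215,::-1],(400,400),interpolation=cv2.INTER_CUBIC),cv2.resize(im2[150:250,240:340,::-1],(400,400),interpolation=cv2.INTER_CUBIC)])
cv2.imwrite("pics/s3.png",b)
E
python3 go.py 436 -127 62 114
```

```text
t 6.27 p [ 434.4 -128.9  129.1] alpha 113.5 q [ 0.78  0.47 -0.78  2.09  0.48  0.77  0.11] gap 84.9 F [1.  0.5 0.5] gf 0.0
shift [0.0011 0.0022 0.0671] turn [-0.02 -0.02 -0.54]
```

View pics/s3.png

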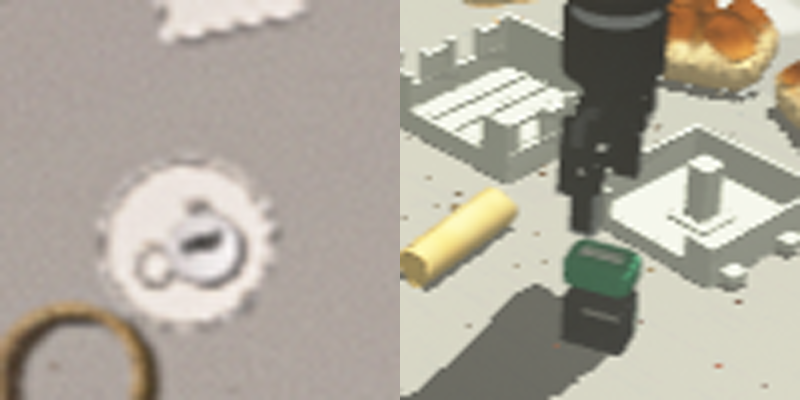

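The counter lies flat in the round dish with its outline about 4 mm off centre, which is within tolerance. The gripper is above the stamp, and I'll grasp it now.

To row units: 0.067 m / 0.5 = 0.134, 0.035 m / 0.5 = 0.07, -0.5 degrees / 180 = -0.0028.

Call:
arm_command:
  moves: [0.002,0.004,0.07,0,0,-0.0028,0.085,0.002,0.004,0.134,0,0,-0.0028,0.085,0.002,0.004,0.134,0,0,-0.0028,0.085,0.002,0.004,0.134,0,0,-0.0028,0.02,0.002,0.004,0.134,0,0,-0.0028,0.02,0.002,0.004,0.134,0,0,-0.0028,0.02,0.002,0.004,0.134,0,0,-0.0028,0.02,0.002,0.004,0.134,0,0,-0.0028,0.02]

```text
t: 6.93
eef_pos: [437.5, -125.7, 64.2]
ee_rot: [1.704, 2.635, 0.001]
wrist_force: [-1.8, 1.4, 10.4]
finger_gap: 37.8
gripper_force: 59.1
```

```bash
python3 go.py 436 -127 200 114 480 100 200 110 592 387 180 99 592 387 66 99
```

```text
t 6.93 p [ 437.5 -125.7   64.2] alpha 114.2 q [ 0.68  0.57 -0.68  2.16  0.63  0.61 -0.02] gap 37.8 F [-1.8  1.4 10.4] gf 59.1
shift [-0.0009 -0.0016 -0.1358] turn [0.15 0.13 0.21]
shift [0.1895 0.1325 0.    ] turn [0. 0. 4.]
shift [0.2314 0.2034 0.02  ] turn [ 0.  0. 11.]
shift [0.    0.    0.114] turn [0. 0. 0.]
```

To row units: -0.136 m / 0.5 = -0.272, -0.12 m / 0.5 = -0.24.

Call:
arm_command:
  moves: [0,-0.002,-0.08,0,0,0,0.02,0,-0.002,-0.16,0,0,0,0.02,0,-0.002,-0.24,0,0,0,0.02,0,-0.002,-0.272,0,0,0,0.02]

```text
t: 7.27
eef_pos: [437.1, -125.5, 203.6]
ee_rot: [1.702, 2.634, 0.003]
wrist_force: [1.1, 0.2, -1.6]
finger_gap: 38.1
gripper_force: 61.9
```

To row units: 0.19 m / 0.5 = 0.38, 0.132 m / 0.5 = 0.264, 4 degrees / 180 = 0.0222.

Call:
arm_command:
  moves: [0.38,0.264,0,0,0,0.0222,0.02,0.38,0.264,0,0,0,0.0222,0.02,0.38,0.264,0,0,0,0.0222,0.02,0.38,0.264,0,0,0,0.0222,0.02,0.38,0.264,0,0,0,0.0222,0.02,0.38,0.264,0,0,0,0.0222,0.02]

```text
t: 7.77
eef_pos: [478.0, 106.5, 200.0]
ee_rot: [1.792, 2.58, 0.006]
wrist_force: [0.9, 0.2, -0.7]
finger_gap: 37.9
gripper_force: 61.9
```

To row units: 0.231 m / 0.5 = 0.462, 0.203 m / 0.5 = 0.406, 11 degrees / 180 = 0.0611.

Call:
arm_command:
  moves: [0.462,0.406,0.04,0,0,0.0611,0.02,0.462,0.406,0.04,0,0,0.0611,0.02,0.462,0.406,0.04,0,0,0.0611,0.02,0.462,0.406,0.04,0,0,0.0611,0.02,0.462,0.406,0.04,0,0,0.0611,0.02,0.462,0.406,0.04,0,0,0.0611,0.02,0.462,0.406,0.04,0,0,0.0611,0.02,0.462,0.406,0.04,0,0,0.0611,0.02]

```text
t: 8.43
eef_pos: [587.7, 394.1, 178.6]
ee_rot: [-2.029, -2.394, -0.005]
wrist_force: [-1.3, -1.3, -1.8]
finger_gap: 37.9
gripper_force: 61.9
```

```bash
python3 go.py 592 387 80 99.2
```

```text
t 8.43 p [587.7 394.1 178.6] alpha 99.4 q [-0.28  0.75 -0.69  1.34  0.48  1.22 -0.83] gap 37.9 F [-1.3 -1.3 -1.8] gf 61.9
shift [-0.0082  0.003   0.0986] turn [-0.01 -0.26  0.23]
```

To row units: 0.098 m / 0.5 = 0.196, 0.003 m / 0.5 = 0.006.

Call:
arm_command:
  moves: [-0.008,0.006,0.06,0,0,0,0.02,-0.008,0.006,0.12,0,0,0,0.02,-0.008,0.006,0.18,0,0,0,0.02,-0.008,0.006,0.196,0,0,0,0.02,-0.008,0.006,0.196,0,0,0,0.02]

```text
t: 8.85
eef_pos: [591.0, 383.2, 78.3]
ee_rot: [-2.035, -2.392, 0.007]
wrist_force: [0.1, -1.6, -0.6]
finger_gap: 38.1
gripper_force: 61.8
```

```bash
python3 go.py 593 387 68 99.2
python3 - <<'E'
from h import *
im=get_image("scene"); print(0)
cv2.imwrite("pics/s4.png",cv2.resize(im[120:250,170:330,::-1],None,fx=4.5,fy=4.5,interpolation=cv2.INTER_CUBIC))
E
```

```text
t 8.85 p [591.  383.2  78.3] alpha 99.2 q [-0.28  0.84 -0.65  1.45  0.55  1.04 -0.88] gap 38.1 F [ 0.1 -1.6 -0.6] gf 61.8
shift [0.0034 0.0026 0.0103] turn [-0.24  0.11  0.01]
0
```

View pics/s4.png

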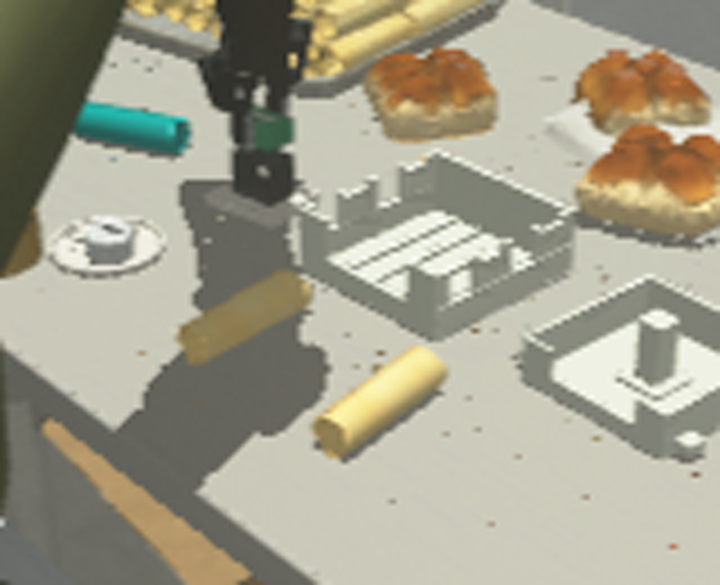

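The stamp hangs upright over the oblong dish. I'll lower it, release and withdraw.

To row units: -0.06 m / 0.5 = -0.12, -0.02 m / 0.5 = -0.04.

Call:
arm_command:
  moves: [0.004,0.004,0.012,0,0,0,0.02,0.004,0.004,0.023,0,0,0,0.02,0.004,0.004,0.023,0,0,0,0.02,0.004,0.004,0.023,0,0,0,0.085,0.004,0.004,0.023,0,0,0,0.085,0.004,0.004,0.023,0,0,0,0.085,0.004,0.004,-0.04,0,0,0,0.085,0.004,0.004,-0.12,0,0,0,0.085]

```text
t: 9.57
eef_pos: [592.4, 385.3, 137.8]
ee_rot: [-2.034, -2.392, 0.01]
wrist_force: [0.5, 0.1, 1.0]
finger_gap: 84.7
gripper_force: 0.0
```

```bash
python3 go.py 500 300 160 140  432 206 110 186.4 432 206 21 186.4
```

```text
t 9.57 p [592.4 385.3 137.8] alpha 99.2 q [-0.27  0.79 -0.67  1.38  0.5   1.15 -0.84] gap 84.7 F [0.5 0.1 1. ] gf 0.0
shift [-0.0694 -0.105  -0.0213] turn [ -0.39   0.05 -40.76]
shift [-0.0083 -0.1157  0.05  ] turn [  0.    0.  -46.4]
shift [0.    0.    0.089] turn [0. 0. 0.]
```

To row units: -0.105 m / 0.5 = -0.21, -0.069 m / 0.5 = -0.138, -41 degrees / 180 = -0.2278.

Call:
arm_command:
  moves: [-0.138,-0.21,-0.04,0,0,-0.2278,0.085,-0.138,-0.21,-0.04,0,0,-0.2278,0.085,-0.138,-0.21,-0.04,0,0,-0.2278,0.085,-0.138,-0.21,-0.04,0,0,-0.2278,0.085,-0.138,-0.21,-0.04,0,0,-0.2278,0.085,-0.138,-0.21,-0.04,0,0,-0.2278,0.085]

```text
t: 10.07
eef_pos: [501.1, 301.2, 161.4]
ee_rot: [1.059, 2.956, 0.001]
wrist_force: [-0.2, 0.7, 0.7]
finger_gap: 85.1
gripper_force: 0.0
```

To row units: -0.116 m / 0.5 = -0.232, 0.05 m / 0.5 = 0.1, -46.4 degrees / 180 = -0.2578.

Call:
arm_command:
  moves: [-0.016,-0.232,0.1,0,0,-0.2578,0.085,-0.016,-0.232,0.1,0,0,-0.2578,0.085,-0.016,-0.232,0.1,0,0,-0.2578,0.085,-0.016,-0.232,0.1,0,0,-0.2578,0.085,-0.016,-0.232,0.1,0,0,-0.2578,0.085,-0.016,-0.232,0.1,0,0,-0.2578,0.085,-0.016,-0.232,0.1,0,0,-0.2578,0.085,-0.016,-0.232,0.1,0,0,-0.2578,0.085]

```text
t: 10.73
eef_pos: [433.3, 207.7, 110.6]
ee_rot: [-0.185, 3.136, 0.001]
wrist_force: [0.6, -0.3, -0.8]
finger_gap: 84.8
gripper_force: 0.0
```

```bash
python3 go.py 431.5 205.5 50 186.4  431.5 205.5 21 186.4
```

```text
t 10.73 p [433.3 207.7 110.6] alpha -173.3 q [ 0.21  0.68 -1.13  2.04  0.78  0.94  0.35] gap 84.8 F [ 0.6 -0.3 -0.8] gf 0.0
shift [ 0.0021 -0.002   0.0606] turn [0.02 0.02 0.34]
shift [0.    0.    0.029] turn [0. 0. 0.]
```

To row units: 0.09 m / 0.5 = 0.18, -0.002 m / 0.5 = -0.004.

Call:
arm_command:
  moves: [0.004,-0.004,0.08,0,0,0,0.085,0.004,-0.004,0.16,0,0,0,0.085,0.004,-0.004,0.18,0,0,0,0.085,0.004,-0.004,0.18,0,0,0,0.085,0.004,-0.004,0.18,0,0,0,0.02,0.004,-0.004,0.18,0,0,0,0.02,0.004,-0.004,0.18,0,0,0,0.02,0.004,-0.004,0.18,0,0,0,0.02]

```text
t: 11.4
eef_pos: [432.0, 206.0, 21.5]
ee_rot: [-0.18, 3.134, 0.001]
wrist_force: [0.6, -1.0, -0.3]
finger_gap: 38.1
gripper_force: 0.1
```

Call:
arm_command:
  moves: [0,0,0,0,0,0,0.02,0,0,0,0,0,0,0.02]

```text
t: 11.57
eef_pos: [432.0, 205.9, 21.8]
ee_rot: [-0.18, 3.134, 0.001]
wrist_force: [-1.1, -1.7, 11.2]
finger_gap: 34.6
gripper_force: 59.3
```

```bash
python3 go.py 431.5 205.5 130 186.4  625 209 130 181.5  625 209 27 181.5
```

```text
t 11.57 p [432.  205.9  21.8] alpha -173.4 q [ 0.11  0.79 -0.98  2.13  0.99  0.78  0.17] gap 34.6 F [-1.1 -1.7 11.2] gf 59.3
shift [ 0.0003 -0.0003 -0.1082] turn [0.01 0.14 0.18]
shift [-0.1927 -0.0181  0.    ] turn [0.  0.  4.9]
shift [0.    0.    0.103] turn [0. 0. 0.]
```

To row units: -0.11 m / 0.5 = -0.22, -0.08 m / 0.5 = -0.16.

Call:
arm_command:
  moves: [0,0,-0.08,0,0,0,0.02,0,0,-0.16,0,0,0,0.02,0,0,-0.22,0,0,0,0.02,0,0,-0.22,0,0,0,0.02]

```text
t: 11.9
eef_pos: [433.1, 207.9, 136.0]
ee_rot: [-0.181, 3.129, 0.006]
wrist_force: [0.4, 0.9, 0.1]
finger_gap: 34.6
gripper_force: 61.0
```

To row units: -0.193 m / 0.5 = -0.386, -0.018 m / 0.5 = -0.036, 4.9 degrees / 180 = 0.0272.

Call:
arm_command:
  moves: [-0.386,-0.036,0,0,0,0.0272,0.02,-0.386,-0.036,0,0,0,0.0272,0.02,-0.386,-0.036,0,0,0,0.0272,0.02,-0.386,-0.036,0,0,0,0.0272,0.02,-0.386,-0.036,0,0,0,0.0272,0.02,-0.386,-0.036,0,0,0,0.0272,0.02,-0.386,-0.036,0,0,0,0.0272,0.02]

```text
t: 12.48
eef_pos: [625.9, 209.6, 129.8]
ee_rot: [0.044, -3.141, -0.001]
wrist_force: [0.0, -0.3, -0.7]
finger_gap: 34.4
gripper_force: 61.0
```

```bash
python3 go.py 624.5 209 27.5 181.5
python3 - <<'E'
from h import *
im=get_image("scene");cv2.imwrite("pics/s5.png",cv2.resize(im[130:250,180:340,::-1],None,fx=4.5,fy=4.5,interpolation=cv2.INTER_CUBIC))
E
```

```text
t 12.48 p [625.9 209.6 129.8] alpha -178.4 q [ 0.18  0.85 -1.05  1.54  0.77  1.21  0.59] gap 34.4 F [ 0.  -0.3 -0.7] gf 61.0
shift [ 0.0013 -0.0007  0.1023] turn [ 0.04 -0.03  0.09]
```

View pics/s5.png

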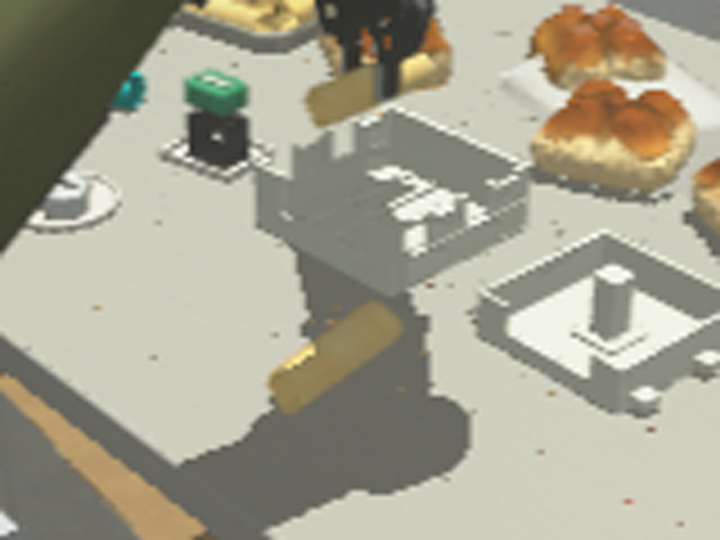

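The stamp stands centred in its dish, and the roll hangs level over the +y groove. I'll lower it and release with a small opening, because the tray walls are close.

To row units: 0.102 m / 0.5 = 0.204, 0.095 m / 0.5 = 0.19.

Call:
arm_command:
  moves: [0.002,0,0.07,0,0,0,0.02,0.002,0,0.14,0,0,0,0.02,0.002,0,0.19,0,0,0,0.02,0.002,0,0.204,0,0,0,0.02,0.002,0,0.204,0,0,0,0.02]

```text
t: 12.95
eef_pos: [622.1, 210.5, 28.2]
ee_rot: [0.05, -3.139, -0.0]
wrist_force: [0.2, -0.2, -0.7]
finger_gap: 34.5
gripper_force: 62.8
```

```bash
python3 go.py 624.5 209 27.5 181.5
```

```text
t 12.95 p [622.1 210.5  28.2] alpha -178.2 q [ 0.15  0.95 -0.97  1.63  0.89  1.05  0.5 ] gap 34.5 F [ 0.2 -0.2 -0.7] gf 62.8
shift [-0.0023 -0.0015  0.0007] turn [ 0.   -0.11  0.33]
```

To row units: -0.11 m / 0.5 = -0.22, -0.1 m / 0.5 = -0.2.

Call:
arm_command:
  moves: [-0.002,-0.002,0.002,0,0,0,0.02,-0.002,-0.002,0.002,0,0,0,0.05,-0.002,-0.002,0.002,0,0,0,0.05,-0.002,-0.002,0.002,0,0,0,0.05,-0.002,-0.002,-0.04,0,0,0,0.05,-0.002,-0.002,-0.12,0,0,0,0.05,-0.002,-0.002,-0.2,0,0,0,0.05,-0.002,-0.002,-0.22,0,0,0,0.05]

```text
t: 13.62
eef_pos: [626.5, 211.5, 145.3]
ee_rot: [-0.048, 3.134, 0.007]
wrist_force: [0.4, 1.0, 0.6]
finger_gap: 49.8
gripper_force: 0.0
```

```bash
python3 go.py 432 35.5 125 189.8
```

```text
t 13.62 p [626.5 211.5 145.3] alpha -178.2 q [ 0.18  0.83 -1.06  1.53  0.76  1.22  0.6 ] gap 49.8 F [0.4 1.  0.6] gf 0.0
shift [ 0.1999 -0.1701  0.0181] turn [ 0.24  0.43 -8.04]
```

To row units: 0.2 m / 0.5 = 0.4, -0.17 m / 0.5 = -0.34, -8 degrees / 180 = -0.0444.

Call:
arm_command:
  moves: [0.4,-0.34,0.02,0,0,-0.0444,0.085,0.4,-0.34,0.02,0,0,-0.0444,0.085,0.4,-0.34,0.02,0,0,-0.0444,0.085,0.4,-0.34,0.02,0,0,-0.0444,0.085,0.4,-0.34,0.02,0,0,-0.0444,0.085,0.4,-0.34,0.02,0,0,-0.0444,0.085,0.4,-0.34,0.02,0,0,-0.0444,0.085,0.4,-0.34,0.02,0,0,-0.0444,0.085]

```text
t: 14.28
eef_pos: [427.3, 29.6, 128.1]
ee_rot: [0.263, -3.128, 0.006]
wrist_force: [0.1, 0.1, 0.0]
finger_gap: 84.9
gripper_force: 0.0
```

```bash
python3 go.py 432 35.5 20 189.8
python3 - <<'E'
from h import *
im=get_image("top");cv2.imwrite("pics/t6raw.png",im[:,:,::-1]);cv2.imwrite("pics/t6.png",cv2.resize(im[120:230,205:345,::-1],None,fx=5,fy=5,interpolation=cv2.INTER_CUBIC))
E
```

```text
t 14.28 p [427.3  29.6 128.1] alpha -170.4 q [ 0.68  0.62 -1.24  2.14  0.75  0.93  0.73] gap 84.9 F [0.1 0.1 0. ] gf 0.0
shift [-0.0059  0.0054  0.1081] turn [-0.21 -0.15 -0.2 ]
```

View pics/t6.png

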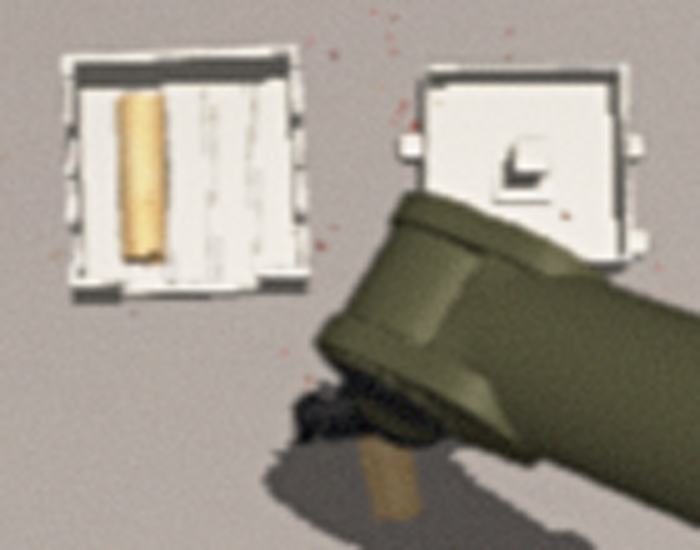

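The first roll lies in the +y groove, spanning about (143,95) to (143,260) in this crop. I'll check its position numerically and descend on the second roll.

Call:
arm_command:
  moves: [-0.01,0.01,0.08,0,0,0,0.085,-0.01,0.01,0.16,0,0,0,0.085,-0.01,0.01,0.214,0,0,0,0.085,-0.01,0.01,0.214,0,0,0,0.085]

```text
t: 14.67
eef_pos: [433.6, 39.7, 18.1]
ee_rot: [0.268, -3.126, -0.002]
wrist_force: [-0.2, -0.2, 0.1]
finger_gap: 84.9
gripper_force: 0.0
```

```bash
python3 go.py 432 35.5 20 189.8
python3 - <<'E'
from m import *
im=cv2.imread("pics/t6raw.png");S=3
big=cv2.resize(im,None,fx=S,fy=S,interpolation=cv2.INTER_CUBIC);h,s,v=cv2.split(cv2.cvtColor(big,cv2.COLOR_BGR2HSV))
m=((h>12)&(h<35)&(s>70)&(v>120)).astype(np.uint8)*255
for c in comps(big,m,500,(615,360,810,560)): print(box("top",(c.astype(np.float32)+.5)/S-.5,23))
f=lambda pts,z:ray("top",np.array([[205+(u+.5)/5-.5,120+(w+.5)/5-.5] for u,w in pts]),z)[:,:2].round(1)
L=f([(63,53),(298,45),(308,272),(70,278)],64);print(L.tolist(),L.mean(0))
# rib floor ends
print("inner floor right/left",f([(82,180),(290,180)],5).tolist())
E
```

```text
t 14.67 p [433.6  39.7  18.1] alpha -170.2 q [ 0.49  0.77 -1.01  2.23  1.05  0.75  0.47] gap 84.9 F [-0.2 -0.2  0.1] gf 0.0
shift [ 0.0023 -0.0039 -0.0019] turn [ 0.08 -0.24  0.  ]
(array([625.8, 210.2]), array([ 34.5, 128.6]), np.float64(1.0), [[689.9, 228.6], [690.2, 194.1], [561.6, 192.0], [561.4, 226.0]])
[[709.9, 265.4], [713.1, 93.4], [543.3, 89.0], [541.5, 259.7]] [626.95  176.875]
inner floor right/left [[629.9, 257.3], [627.4, 100.4]]
```

To row units: -0.003 m / 0.5 = -0.006, -0.002 m / 0.5 = -0.004.

Call:
arm_command:
  moves: [0.004,-0.006,-0.004,0,0,0,0.085,0.004,-0.006,-0.004,0,0,0,0.02,0.004,-0.006,-0.004,0,0,0,0.02,0.004,-0.006,-0.004,0,0,0,0.02,0.004,-0.006,-0.004,0,0,0,0.02,0.004,-0.006,-0.004,0,0,0,0.02,0.004,-0.006,-0.004,0,0,0,0.02,0.004,-0.006,-0.004,0,0,0,0.02]

```text
t: 15.33
eef_pos: [433.7, 35.5, 24.6]
ee_rot: [-0.265, 3.128, -0.001]
wrist_force: [-1.4, -0.5, 12.3]
finger_gap: 34.6
gripper_force: 58.7
```

```bash
python3 go.py 432 35.5 145 189.8 550 80 145 185 627 144 145 181.5
```

```text
t 15.33 p [433.7  35.5  24.6] alpha -170.3 q [ 0.5   0.76 -1.02  2.24  1.04  0.75  0.49] gap 34.6 F [-1.4 -0.5 12.3] gf 58.7
shift [ 0.0014  0.0002 -0.1204] turn [-0.06  0.14 -0.1 ]
shift [-0.1239  0.0238  0.    ] turn [0.  0.  4.8]
shift [-0.0823  0.057   0.    ] turn [0.  0.  3.5]
```

Call:
arm_command:
  moves: [0.002,0,-0.08,0,0,0,0.02,0.002,0,-0.16,0,0,0,0.02,0.002,0,-0.24,0,0,0,0.02,0.002,0,-0.24,0,0,0,0.02]

```text
t: 15.67
eef_pos: [434.5, 37.2, 149.3]
ee_rot: [-0.266, 3.122, 0.001]
wrist_force: [2.4, 0.9, -0.1]
finger_gap: 34.2
gripper_force: 61.4
```

To row units: -0.211 m / 0.5 = -0.422, 0.074 m / 0.5 = 0.148, 8.3 degrees / 180 = 0.0461.

Call:
arm_command:
  moves: [-0.422,0.148,0,0,0,0.0461,0.02,-0.422,0.148,0,0,0,0.0461,0.02,-0.422,0.148,0,0,0,0.0461,0.02,-0.422,0.148,0,0,0,0.0461,0.02,-0.422,0.148,0,0,0,0.0461,0.02,-0.422,0.148,0,0,0,0.0461,0.02,-0.422,0.148,0,0,0,0.0461,0.02,-0.422,0.148,0,0,0,0.0461,0.02]

```text
t: 16.33
eef_pos: [627.2, 144.6, 143.1]
ee_rot: [0.04, -3.141, -0.001]
wrist_force: [0.1, -0.5, -0.5]
finger_gap: 34.3
gripper_force: 61.3
```

```bash
python3 go.py 627 144.3 60 181.5 627 144.3 30.5 181.5
```

```text
t 16.33 p [627.2 144.6 143.1] alpha -178.5 q [ 0.29  0.81 -1.05  1.57  0.74  1.2   0.69] gap 34.3 F [ 0.1 -0.5 -0.5] gf 61.3
shift [ 0.0001 -0.0003  0.0831] turn [ 0.04 -0.04 -0.04]
shift [0.     0.     0.0295] turn [0. 0. 0.]
```

To row units: 0.112 m / 0.5 = 0.224, 0.04 m / 0.5 = 0.08.

Call:
arm_command:
  moves: [0,0,0.08,0,0,0,0.02,0,0,0.15,0,0,0,0.02,0,0,0.2,0,0,0,0.02,0,0,0.222,0,0,0,0.02,0,0,0.224,0,0,0,0.02,0,0,0.224,0,0,0,0.02]

```text
t: 16.83
eef_pos: [626.7, 143.3, 31.7]
ee_rot: [0.039, -3.141, 0.0]
wrist_force: [-0.3, -0.3, 0.1]
finger_gap: 34.2
gripper_force: 64.8
```

To row units: -0.13 m / 0.5 = -0.26, -0.1 m / 0.5 = -0.2.

Call:
arm_command:
  moves: [0,0,0,0,0,0,0.02,0,0,0,0,0,0,0.05,0,0,0,0,0,0,0.05,0,0,0,0,0,0,0.05,0,0,-0.04,0,0,0,0.05,0,0,-0.12,0,0,0,0.05,0,0,-0.2,0,0,0,0.05,0,0,-0.26,0,0,0,0.05]

```text
t: 17.5
eef_pos: [627.6, 144.5, 164.5]
ee_rot: [-0.04, 3.14, 0.002]
wrist_force: [-0.8, -0.4, -0.2]
finger_gap: 50.1
gripper_force: 0.0
```

```bash
python3 go.py 560 0 180 90 627 -73.5 160 -1
```

```text
t 17.5 p [627.6 144.5 164.5] alpha -178.6 q [ 0.29  0.79 -1.07  1.55  0.72  1.23  0.7 ] gap 50.1 F [-0.8 -0.4 -0.2] gf 0.0
shift [ 0.0712 -0.1428 -0.0158] turn [1.300e-01 1.000e-02 9.145e+01]
shift [-0.0735  0.067   0.02  ] turn [ 0.  0. 91.]
```

```bash
python3 go.py 560 40 180 130 560 -40 180 80 600 -73 160 30 627 -73.5 150 -1
```

```text
t 17.5 p [627.6 144.5 164.5] alpha -178.6 q [ 0.29  0.79 -1.07  1.55  0.72  1.23  0.7 ] gap 50.1 F [-0.8 -0.4 -0.2] gf 0.0
shift [ 0.0702 -0.1028 -0.0157] turn [1.100e-01 5.000e-02 5.145e+01]
shift [-0.0613 -0.0514  0.    ] turn [ 0.  0. 50.]
shift [-0.0256  0.0451  0.02  ] turn [ 0.  0. 50.]
shift [0.0231 0.0139 0.01  ] turn [ 0.  0. 31.]
```

To row units: -0.103 m / 0.5 = -0.206, -0.016 m / 0.5 = -0.032, 51.4 degrees / 180 = 0.2856.

Call:
arm_command:
  moves: [0.14,-0.206,-0.032,0,0,0.2856,0.08,0.14,-0.206,-0.032,0,0,0.2856,0.08,0.14,-0.206,-0.032,0,0,0.2856,0.08,0.14,-0.206,-0.032,0,0,0.2856,0.08,0.14,-0.206,-0.032,0,0,0.2856,0.08,0.14,-0.206,-0.032,0,0,0.2856,0.08,0.14,-0.206,-0.032,0,0,0.2856,0.08,0.14,-0.206,-0.032,0,0,0.2856,0.08]

```text
t: 18.17
eef_pos: [559.9, 39.1, 178.0]
ee_rot: [1.335, 2.843, -0.0]
wrist_force: [-0.1, -0.1, -0.4]
finger_gap: 80.4
gripper_force: 0.0
```

To row units: -0.061 m / 0.5 = -0.122, -0.051 m / 0.5 = -0.102, 50 degrees / 180 = 0.2778.

Call:
arm_command:
  moves: [-0.122,-0.102,0,0,0,0.2778,0.08,-0.122,-0.102,0,0,0,0.2778,0.08,-0.122,-0.102,0,0,0,0.2778,0.08,-0.122,-0.102,0,0,0,0.2778,0.08,-0.122,-0.102,0,0,0,0.2778,0.08,-0.122,-0.102,0,0,0,0.2778,0.08,-0.122,-0.102,0,0,0,0.2778,0.08,-0.122,-0.102,0,0,0,0.2778,0.08]

```text
t: 18.83
eef_pos: [560.1, -40.0, 177.6]
ee_rot: [2.408, 2.017, -0.0]
wrist_force: [-0.6, 0.4, -0.3]
finger_gap: 80.3
gripper_force: 0.0
```

To row units: 0.045 m / 0.5 = 0.09, -0.026 m / 0.5 = -0.052, 50 degrees / 180 = 0.2778.

Call:
arm_command:
  moves: [-0.052,0.09,0.04,0,0,0.2778,0.08,-0.052,0.09,0.04,0,0,0.2778,0.08,-0.052,0.09,0.04,0,0,0.2778,0.08,-0.052,0.09,0.04,0,0,0.2778,0.08,-0.052,0.09,0.04,0,0,0.2778,0.08,-0.052,0.09,0.04,0,0,0.2778,0.08,-0.052,0.09,0.04,0,0,0.2778,0.08,-0.052,0.09,0.04,0,0,0.2778,0.08]

```text
t: 19.5
eef_pos: [599.9, -73.3, 157.3]
ee_rot: [-3.034, -0.815, 0.001]
wrist_force: [0.5, 0.5, -0.4]
finger_gap: 80.0
gripper_force: 0.0
```

To row units: 0.023 m / 0.5 = 0.046, 0.014 m / 0.5 = 0.028, 31 degrees / 180 = 0.1722.

Call:
arm_command:
  moves: [0.046,0.028,0.02,0,0,0.1722,0.08,0.046,0.028,0.02,0,0,0.1722,0.08,0.046,0.028,0.02,0,0,0.1722,0.08,0.046,0.028,0.02,0,0,0.1722,0.08,0.046,0.028,0.02,0,0,0.1722,0.08,0.046,0.028,0.02,0,0,0.1722,0.08,0.046,0.028,0.02,0,0,0.1722,0.08]

```text
t: 20.08
eef_pos: [626.8, -74.1, 147.1]
ee_rot: [-3.141, 0.015, 0.001]
wrist_force: [0.5, 0.2, -0.4]
finger_gap: 79.9
gripper_force: 0.0
```

```bash
python3 go.py 627 -73.5 70 -1 627 -73.5 46 -1
python3 - <<'E'
from m import *
im=get_image("top")[:,:,::-1];cv2.imwrite("pics/t7raw.png",im)
S=3
big=cv2.resize(im,None,fx=S,fy=S,interpolation=cv2.INTER_CUBIC);h,s,v=cv2.split(cv2.cvtColor(big,cv2.COLOR_BGR2HSV))
m=((h>12)&(h<35)&(s>70)&(v>110)).astype(np.uint8)*255
for c in comps(big,m,500,(615,360,840,560)): print(box("top",(c.astype(np.float32)+.5)/S-.5,23)[:3])
im2=get_image("scene")
cv2.imwrite("pics/s7.png",np.hstack([cv2.resize(im[120:190,205:345],(400,400*70//140*2)),cv2.resize(im2[130:250,230:350,::-1],(400,400),interpolation=cv2.INTER_CUBIC)]))
E
```

```text
t 20.08 p [626.8 -74.1 147.1] alpha -0.5 q [ 0.23  0.6  -0.24  1.61  0.17  0.95 -1.66] gap 79.9 F [ 0.5  0.2 -0.4] gf 0.0
shift [ 0.0003 -0.0006  0.0771] turn [-0.    0.03  0.47]
shift [0.    0.    0.024] turn [0. 0. 0.]
(array([625.8, 210.2]), array([ 34.5, 128.6]), np.float64(1.0))
(array([626.1, 144.5]), array([ 35.2, 128.7]), np.float64(1.0))
```

View pics/s7.png

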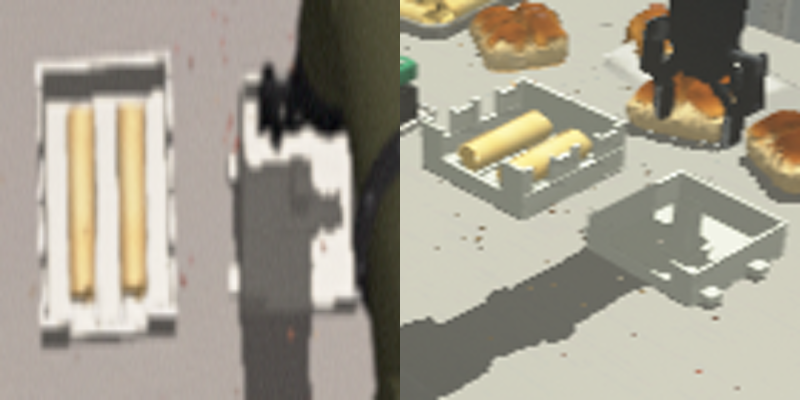

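Both rolls are seated at (625.8, 210.2) and (626.1, 144.5), so the tray's centre line is at y ≈ 177.3. Next I'll grasp the post of the upper tray.

To row units: 0.107 m / 0.5 = 0.214, 0.08 m / 0.5 = 0.16, 0.5 degrees / 180 = 0.0028.

Call:
arm_command:
  moves: [0,0,0.08,0,0,0.0028,0.08,0,0,0.16,0,0,0.0028,0.08,0,0,0.214,0,0,0.0028,0.08,0,0,0.214,0,0,0.0028,0.08,0,0,0.214,0,0,0.0028,0,0,0,0.214,0,0,0.0028,0,0,0,0.214,0,0,0.0028,0,0,0,0.214,0,0,0.0028,0]

```text
t: 20.85
eef_pos: [628.3, -74.5, 42.6]
ee_rot: [3.141, -0.04, 0.006]
wrist_force: [0.5, -0.1, 0.3]
finger_gap: 32.0
gripper_force: 0.0
```

Call:
arm_command:
  moves: [0,0,0,0,0,0,0,0,0,0,0,0,0,0,0,0,0,0,0,0,0,0,0,0,0,0,0,0]

```text
t: 21.18
eef_pos: [628.2, -74.2, 42.5]
ee_rot: [3.141, -0.04, 0.006]
wrist_force: [-0.2, 0.3, 6.2]
finger_gap: 23.0
gripper_force: 60.5
```

```bash
python3 go.py 626 -73.5 160 -1
```

```text
t 21.18 p [628.2 -74.2  42.5] alpha -1.5 q [ 0.21  0.72 -0.21  1.71  0.21  0.73 -1.71] gap 23.0 F [-0.2  0.3  6.2] gf 60.5
shift [-0.0018 -0.0007 -0.1175] turn [ 0.01 -0.2  -0.46]
```

To row units: -0.128 m / 0.5 = -0.256, -0.01 m / 0.5 = -0.02.

Call:
arm_command:
  moves: [0,0,-0.02,0,0,0,0,0,0,-0.06,0,0,0,0,0,0,-0.12,0,0,0,0,0,0,-0.18,0,0,0,0,0,0,-0.24,0,0,0,0,0,0,-0.256,0,0,0,0,0,0,-0.256,0,0,0,0]

```text
t: 21.77
eef_pos: [628.3, -74.5, 171.8]
ee_rot: [3.141, -0.041, 0.009]
wrist_force: [-0.2, -0.3, -3.4]
finger_gap: 23.2
gripper_force: 59.4
```

```bash
python3 go.py 600 -30 170 45 600 50 170 90 610 120 170 135 626.5 177 170 180
python3 - <<'E'
from h import *
im2=get_image("scene")
cv2.imwrite("pics/s8.png",cv2.resize(im2[100:240,240:400,::-1],None,fx=4,fy=4,interpolation=cv2.INTER_CUBIC))
E
```

```text
t 21.77 p [628.3 -74.5 171.8] alpha -1.5 q [ 0.23  0.58 -0.25  1.58  0.16  1.   -1.66] gap 23.2 F [-0.2 -0.3 -3.4] gf 59.4
shift [-0.0294 -0.0437  0.0016] turn [  0.16  -0.3  -46.48]
shift [ 0.0566 -0.0566  0.    ] turn [  0.   0. -45.]
shift [0.07 0.01 0.  ] turn [  0.   0. -45.]
shift [0.0286 0.052  0.    ] turn [  0.   0. -45.]
```

View pics/s8.png

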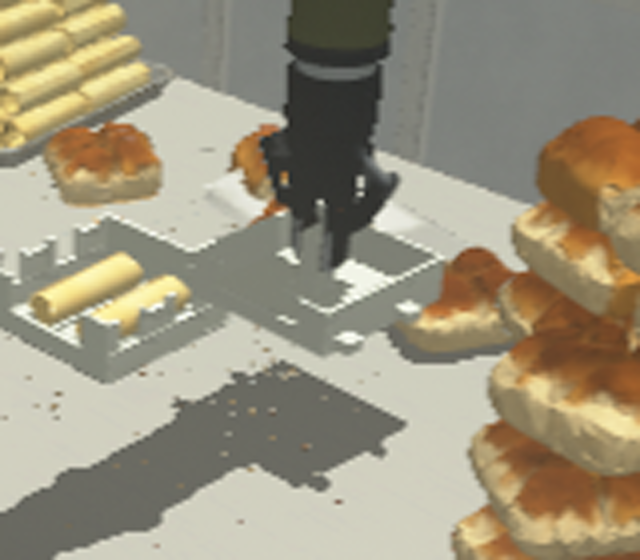

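The tray is held level, with its underside at z ≈ 129. I'll swing it round by half a turn.

To row units: -0.044 m / 0.5 = -0.088, -0.029 m / 0.5 = -0.058, -46.5 degrees / 180 = -0.2583.

Call:
arm_command:
  moves: [-0.03,-0.044,0,0,0,-0.0389,0,-0.058,-0.088,0,0,0,-0.0778,0,-0.058,-0.088,0,0,0,-0.1167,0,-0.058,-0.088,0,0,0,-0.1556,0,-0.058,-0.088,0,0,0,-0.1944,0,-0.058,-0.088,0,0,0,-0.2333,0,-0.058,-0.088,0,0,0,-0.2583,0]

```text
t: 22.4
eef_pos: [597.6, -29.8, 165.9]
ee_rot: [-2.896, -1.212, 0.006]
wrist_force: [0.2, -0.0, -2.6]
finger_gap: 23.4
gripper_force: 59.5
```

To row units: -0.057 m / 0.5 = -0.114, -0.05 m / 0.5 = -0.1, -45 degrees / 180 = -0.25.

Call:
arm_command:
  moves: [0.02,-0.02,0,0,0,-0.0389,0,0.04,-0.04,0,0,0,-0.0778,0,0.06,-0.06,0,0,0,-0.1167,0,0.08,-0.08,0,0,0,-0.1556,0,0.1,-0.1,0,0,0,-0.1944,0,0.114,-0.114,0,0,0,-0.2333,0,0.114,-0.114,0,0,0,-0.25,0]

```text
t: 22.98
eef_pos: [597.4, 54.0, 166.2]
ee_rot: [-2.206, -2.231, 0.002]
wrist_force: [0.7, 0.1, -2.7]
finger_gap: 23.4
gripper_force: 59.6
```

To row units: 0.07 m / 0.5 = 0.14, 0.002 m / 0.5 = 0.004, -45 degrees / 180 = -0.25.

Call:
arm_command:
  moves: [0.02,0.004,0,0,0,-0.0389,0,0.04,0.006,0,0,0,-0.0778,0,0.06,0.008,0,0,0,-0.1167,0,0.08,0.012,0,0,0,-0.1556,0,0.1,0.016,0,0,0,-0.1944,0,0.12,0.02,0,0,0,-0.2333,0,0.14,0.02,0,0,0,-0.25,0]

```text
t: 23.57
eef_pos: [608.1, 120.7, 165.7]
ee_rot: [-1.19, -2.904, 0.003]
wrist_force: [0.1, -0.2, -3.7]
finger_gap: 23.2
gripper_force: 59.5
```

To row units: 0.052 m / 0.5 = 0.104, 0.05 m / 0.5 = 0.1, -45 degrees / 180 = -0.25.

Call:
arm_command:
  moves: [0.01,0.016,0,0,0,-0.0389,0,0.02,0.032,0,0,0,-0.0778,0,0.03,0.048,0,0,0,-0.1167,0,0.04,0.064,0,0,0,-0.1556,0,0.05,0.08,0,0,0,-0.1944,0,0.0572,0.1,0,0,0,-0.2333,0,0.0572,0.104,0,0,0,-0.25,0,0.0572,0.104,0,0,0,-0.25,0]

```text
t: 24.23
eef_pos: [624.5, 178.4, 165.7]
ee_rot: [0.007, -3.138, -0.0]
wrist_force: [-0.1, -0.7, -3.6]
finger_gap: 23.5
gripper_force: 59.6
```

```bash
python3 go.py 627 177.3 140 181.2
python3 - <<'E'
from h import *
im2=get_image("scene");im=get_image("top")[:,:,::-1];cv2.imwrite("pics/t9raw.png",im);cv2.imwrite("pics/s9raw.png",im2[:,:,::-1])
cv2.imwrite("pics/s9.png",np.hstack([cv2.resize(im2[120:220,210:310,::-1],(400,400),interpolation=cv2.INTER_CUBIC),cv2.resize(im[110:190,200:280],(400,400),interpolation=cv2.INTER_CUBIC)]))
E
```

```text
t 24.23 p [624.5 178.4 165.7] alpha -179.7 q [ 0.24  0.8  -1.07  1.53  0.72  1.25  0.64] gap 23.5 F [-0.1 -0.7 -3.6] gf 59.6
shift [-0.0026 -0.0011  0.0257] turn [ 0.01 -0.22 -0.94]
```

View pics/s9.png

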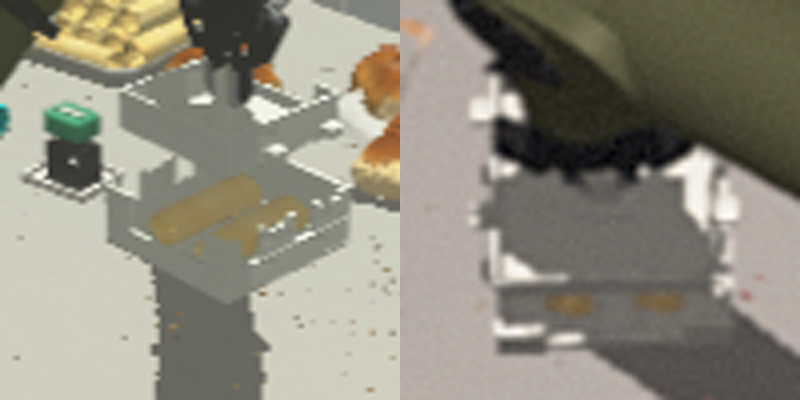

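The tray is turned so its cut end faces away, and it hangs over the lower tray. I'll correct by 2.6 mm and 1.5°, then lower to just above the rim.

To row units: 0.05 m / 0.5 = 0.1, 0.045 m / 0.5 = 0.09, -1.4 degrees / 180 = -0.0078.

Call:
arm_command:
  moves: [-0.004,-0.002,0.02,0,0,-0.0078,0,-0.004,-0.002,0.06,0,0,-0.0078,0,-0.004,-0.002,0.09,0,0,-0.0078,0,-0.004,-0.002,0.1,0,0,-0.0078,0,-0.004,-0.002,0.1,0,0,-0.0078,0,-0.004,-0.002,0.1,0,0,-0.0078,0]

```text
t: 24.83
eef_pos: [627.4, 177.0, 118.1]
ee_rot: [0.039, -3.141, -0.0]
wrist_force: [-0.1, 0.6, -3.2]
finger_gap: 23.1
gripper_force: 59.5
```

```bash
python3 go.py 626.5 177.3 95 181.2
python3 - <<'E'
from h import *
im2=get_image("scene");cv2.imwrite("pics/s10.png",cv2.resize(im2[120:220,205:315,::-1],None,fx=6,fy=6,interpolation=cv2.INTER_CUBIC))
E
```

```text
t 24.83 p [627.4 177.  118.1] alpha -178.6 q [ 0.23  0.85 -1.04  1.58  0.78  1.18  0.62] gap 23.1 F [-0.1  0.6 -3.2] gf 59.5
shift [0.0009 0.0004 0.0231] turn [ 0.01 -0.03  0.22]
```

View pics/s10.png

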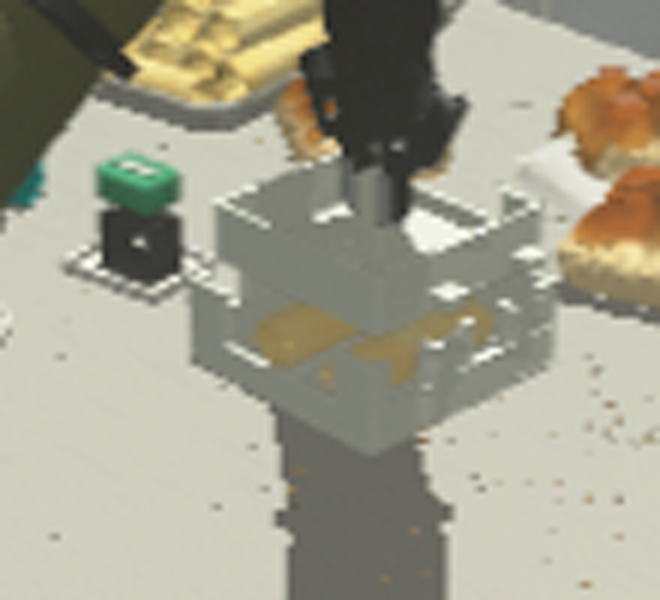

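The lugs, at (450,290) and (530,255), stand above the near-side rim openings. I'll lower gently while watching the force and height.

To row units: 0.02 m / 0.5 = 0.04, 0.018 m / 0.5 = 0.036.

Call:
arm_command:
  moves: [0.002,0,0.012,0,0,0,0,0.002,0,0.024,0,0,0,0,0.002,0,0.03,0,0,0,0,0.002,0,0.036,0,0,0,0,0.002,0,0.04,0,0,0,0,0.002,0,0.04,0,0,0,0,0.002,0,0.04,0,0,0,0]

```text
t: 25.47
eef_pos: [626.5, 176.9, 98.3]
ee_rot: [0.039, -3.141, -0.0]
wrist_force: [0.0, 0.3, -2.4]
finger_gap: 23.1
gripper_force: 59.6
```

```bash
python3 go.py 626.5 177.3 95.5 181.2
```

```text
t 25.47 p [626.5 176.9  98.3] alpha -178.6 q [ 0.22  0.87 -1.02  1.6   0.8   1.14  0.6 ] gap 23.1 F [ 0.   0.3 -2.4] gf 59.6
shift [0.     0.0004 0.0028] turn [ 0.   -0.01  0.22]
```

The lugs are below the rim top with no contact, so they are in the pockets. I'll lower the last 2.5 mm, release and retreat.

To row units: 0.0028 m / 0.5 = 0.0056, 0.0015 m / 0.5 = 0.003.

Call:
arm_command:
  moves: [0,0,0.003,0,0,0,0,0,0,0.0056,0,0,0,0,0,0,0.0056,0,0,0,0,0,0,0.0056,0,0,0,0]

```text
t: 25.8
eef_pos: [626.6, 177.0, 95.6]
ee_rot: [-0.039, 3.141, 0.0]
wrist_force: [1.0, -0.5, -2.9]
finger_gap: 23.5
gripper_force: 59.7
```

To row units: -0.12 m / 0.5 = -0.24, -0.1 m / 0.5 = -0.2.

Call:
arm_command:
  moves: [0,0,0,0,0,0,0.06,0,0,0,0,0,0,0.06,0,0,0,0,0,0,0.06,0,0,0,0,0,0,0.06,0,0,-0.04,0,0,0,0.06,0,0,-0.12,0,0,0,0.06,0,0,-0.2,0,0,0,0.06,0,0,-0.24,0,0,0,0.06]

```text
t: 26.47
eef_pos: [627.1, 178.5, 220.4]
ee_rot: [-0.04, 3.137, 0.005]
wrist_force: [0.9, 0.9, 0.9]
finger_gap: 60.1
gripper_force: 0.0
```

To row units: -0.3 m / 0.5 = -0.6, -0.2 m / 0.5 = -0.4.

Call:
arm_command:
  moves: [0.1,-0.2,-0.04,0,0,0,0.06,0.2,-0.4,-0.04,0,0,0,0.06,0.2,-0.6,-0.04,0,0,0,0.06,0.2,-0.6,-0.04,0,0,0,0.06,0.2,-0.6,-0.04,0,0,0,0.06,0.2,-0.6,-0.04,0,0,0,0.06,0.2,-0.6,-0.04,0,0,0,0.06,0.2,-0.6,-0.04,0,0,0,0.06]

```text
t: 27.13
eef_pos: [532.7, -130.2, 235.4]
ee_rot: [0.033, -3.141, 0.003]
wrist_force: [0.8, -0.1, 0.2]
finger_gap: 60.2
gripper_force: 0.0
```

```bash
python3 go.py
python3 - <<'E'
from h import *
im2=get_image("scene");im=get_image("top")[:,:,::-1]
cv2.imwrite("pics/s11.png",np.hstack([cv2.resize(im2[120:220,180:310,::-1],(520,400),interpolation=cv2.INTER_CUBIC),cv2.resize(im[120:220,205:275],(280,400),interpolation=cv2.INTER_CUBIC)]))
cv2.imwrite("pics/t11raw.png",im)
print("post",proj("top",[[627,177.3,115]]),(proj("top",[[627,177.3,115]])-[205,120])*4)
m=(cv2.cvtColor(im,cv2.COLOR_BGR2HSV)[:,:,2])
E
```

```text
t 27.13 p [ 532.7 -130.2  235.4] alpha -178.8 q [ 0.92  0.64 -1.25  1.71  0.63  1.27  1.13] gap 60.2 F [ 0.8 -0.1  0.2] gf 0.0
post [[240.67946535 147.80449585]] [[142.7178614  111.21798341]]
```

View pics/s11.png

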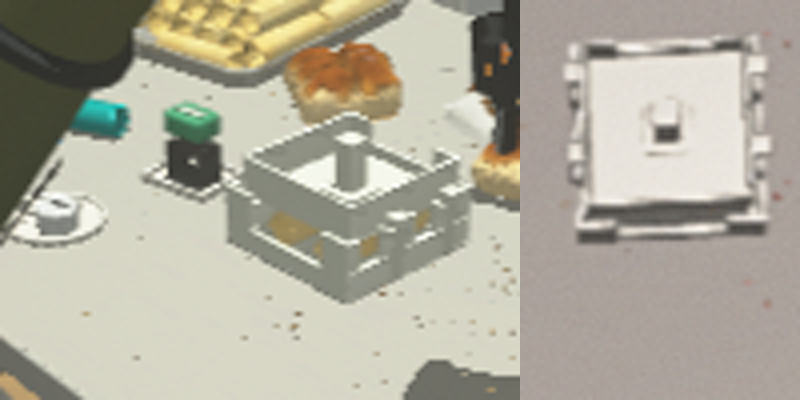

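The upper tray sits level with its lugs in the pockets, its cut end facing away and its post within about 4 mm of the expected spot. The stamp and counter are in their dishes, and the gripper is clear of everything.

```bash
python3 -c "
from workcell import ticket
print(ticket.job_done())"
```

```text
the job is handed in; nothing more can be done
None
```

I handed the job in at about 27 s of the 134 s limit. Both rolls are in the wider tray's grooves, the stamp and counter are in their dishes, and the turned narrower tray sits level in the rim pockets. I kept clear of the label and tape rolls, and the hand-in returned no verdict.

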